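# Fetch the crucible from behind the bottles

## Task

Three tall containers (a jar, a bottle and a square can) stand in the wooden tray in the way of the small crucible behind them. Stand all three of them on the white tile, then take the crucible out and set it gently upright on the middle of the turntable, and only after that put each container back upright exactly where it stood before. Leave the brass tin and the glass dish where they are, and knock nothing over.

Things in the scene. Friction and masses are not known exactly. Their poses are not given: they have to be found in the camera images.
- caddy: Fixed low wooden tray, 170 (x) by 246 (y) mm, floor top 10 mm above the table; side and back (+x) rails 30 mm, front lip 16 mm above the table. Origin: centre of the underside; x away from the robot. The containers stand in a row along y at x = -36 mm, about 72 mm apart, in any order; the crucible right behind them at x = 23 mm, y within 55 mm of the middle
- tile: Fixed white ceramic slab lying flat on the table left or right of the tray, 200 (its x) by 230 (its y) mm, 8 mm thick: the side area. Origin: centre of the underside. The brass tin stands on its far half, 58 to 64 mm from its centre line (+x of the tile) and up to 75 mm to either side in y; the near half is free
- turntable: Fixed round soldering turntable (steel foot and plate, reddish firebrick disc of 110 mm diameter on top), on the other side of the tray from the tile. Its flat top is 45 mm above the table. Origin: centre of the underside, on the table
- crucible: Loose small off-white ceramic crucible: open round cup, 48 mm diameter in its upper part, 38 mm at the foot, 55 mm high, wall 5 mm, 0.15 kg. The only open cup in the tray. Origin: centre of the underside, z up
- jar: Loose round white plastic jar with screw lid, 60 mm diameter up to 108 mm, lid 57 mm diameter, 132 mm high in all, about 0.35 kg. Origin: centre of the underside, z up
- bottle: Loose round amber glass bottle, 50 mm diameter up to 112 mm, then a narrow neck with black cap, 144 mm high in all, about 0.3 kg. Origin: centre of the underside, z up
- can: Loose square bare-metal can, 50 by 50 mm, flat top at 122 mm, small black cap off-centre on it up to 136 mm, about 0.35 kg. Stands nearly square to the tray. Origin: centre of the underside, z up; x and y square to its sides
- tin: Bystander: closed round brass tin, 60 mm diameter, 26 mm high, loose on the white tile; not to be moved. Origin: centre of the underside
- dish: Bystander: shallow round glass dish, 90 mm diameter, 20 mm high, loose on the table in front of the tray; not to be moved. Origin: centre of the underside
There are look-alikes about, which are no part of the job. Of the things that look like the bottle, the middle-sized one is meant.

How it is judged (in metres and radians):
On the way, in this order (a step that is already met when the one before it is completed fails the run):
1. the jar, the bottle and the can all stand upright and released on the white tile (x of jar in the frame of tile between -0.1 and 0.1 m and y of jar in the frame of tile between -0.115 and 0.115 m and z of jar in the frame of tile between 0.003 and 0.013 m and angle between each of jar, bottle, can's own z axis and vertical below 0.1 rad and linear speed of each of jar, bottle, can below 0.02 m/s and contact force between each of jar, bottle, can and the fingers below 0.2 N and x of bottle in the frame of tile between -0.1 and 0.1 m and y of bottle in the frame of tile between -0.115 and 0.115 m and z of bottle in the frame of tile between 0.003 and 0.013 m and x of can in the frame of tile between -0.1 and 0.1 m and y of can in the frame of tile between -0.115 and 0.115 m and z of can in the frame of tile between 0.003 and 0.013 m), for 0.2 s.
2. the crucible stands upright and released on the middle of the turntable while the three containers are still on the tile (all of step 1 and horizontal distance between crucible and turntable below 0.015 m and z of crucible in the frame of turntable between 0.04 and 0.05 m and angle between crucible's own z axis and vertical below 0.1 rad and linear speed of crucible below 0.02 m/s and contact force between crucible and the fingers below 0.2 N), for 0.2 s.
At the end, for the whole second after the job is handed in: The crucible stands upright on the turntable, its centre within 15 mm of the turntable's; the jar, the bottle and the can each stand upright in the tray within 15 mm of where they stood at the start; all are released and at rest (horizontal distance between crucible and turntable below 0.015 m and z of crucible in the frame of turntable between 0.04 and 0.05 m and angle between each of crucible, jar, bottle, can's own z axis and vertical below 0.1 rad and linear speed of each of crucible, jar, bottle, can below 0.02 m/s and contact force between each of crucible, jar, bottle, can and the fingers below 0.2 N and distance of each of jar, bottle, can from where it was at the start of the episode below 0.015 m); the robot touches nothing.
It fails at once if the tin is shifted by more than 15 mm or tipped (distance of tin from where it was at the start of the episode above 0.015 m or angle between tin's own z axis and vertical above 0.35 rad).
It fails at once if the dish is shifted by more than 15 mm or tipped (distance of dish from where it was at the start of the episode above 0.015 m or angle between dish's own z axis and vertical above 0.35 rad).
It fails at once if the crucible or a container is knocked over (angle between any of jar, bottle, can, crucible's own z axis and vertical above 0.7 rad).
It fails at once if the crucible is banged down on the turntable (over 45 N) (contact force between crucible and turntable above 45 N).
It also fails if it takes over 134 s, if anything falls off the work surface, if the arm or the gripper's body presses on something with over 40 N, if the wrist force passes 120 N, or if a joint passes its speed limit or range.

## Robot

A 6-joint arm with a two-finger parallel gripper is mounted at the origin on the work surface. World frame = base frame: x ahead of the robot, y to its left, z up, the work surface at z = 0. Lengths are in m, angles in degrees, forces in N, time in s.
With the tool pointing down it reaches from about 0.3 to 0.75 m from the base axis. Payload 8.5 kg.
Tool frame: the origin (TCP) lies on the centre line of the jaws, within the pads' length; the fingertips stand 11 mm ahead of it and the grasp point (between the pads) lies 8 mm behind it; x points along the fingers, y is the direction in which the jaws open and shut, and the axes are right-handed (so a half turn about x gives the same grasp; the last joint's range is limited). The gripper opens to 85 mm and grips with 20 to 120 N. Pads are 22 mm wide; open, the fingers measure 114 mm over their backs; the gripper's body (76 mm by 85 mm) begins 54 mm behind the grasp point. The pads swing forward as they close: fully open they stand 13 mm farther back than shut.
Start: joints at [-89.112, 21.807, 74.336, -0, 83.858, -12.336], TCP at [0.126, -0.535, 0.211] pointing down, gripper open.
Joint ranges: [-178.18, 178.18], [-50.72, 133.34], [12.68, 142.11], [-81.47, 261.47], [9.98, 163.14], [-165.26, 165.26]. Speed limits (degrees/s): [136.94, 136.94, 180, 180, 180, 180].

## Interface

Orientations are given as a 3x3 rotation matrix whose columns are the frame's x, y, z axes.
In Python, from rig import env gives the robot as it stands.
- The arm moves only by the tool carry_out, never from a script. Its argument "motion" is a list that holds one entry, the list of rows, each a list of 7 numbers: the shift along the tool's x, y, z in cm, then the turn, a rotation vector about the tool's x, y, z in rad, then the finger opening in cm, from 0 to 8.54. A call has 1 to 5 rows; each row is the pose to reach, as a shift and turn from the pose commanded when the call began, along the tool's axes at that moment; what a row does not reach only later rows make up. A row lasts 1/12 s, in which the tool goes at most 41.7 mm and 7.16 degrees, less where a joint would pass 70% of its speed; a pose out of reach is approached as far as the arm can. A call with a gripper value outside its range is refused whole. The fingers move at their own pace and stop on an object; "grip_force" is the grip in N (left out, the last holds). Time passes only in rows, so rows that repeat a pose let the fingers close. It gives the time, the measured TCP pose, the force and the opening at its end, in the units of the state.
- env.observe(): the state, without advancing time (a new reading comes with each control period).
- env.get_image(name): name is "scene" or "top"; returns a dict with "image" (400x640x3 uint8, red, green, blue), "fov_y" (degrees; the focal length in pixels is half the picture's height over the tangent of half this angle, whatever the lens; pixels are square), "cx", "cy" (the principal point, pixels), "R" (3x3) and "t" (3): a world point X has camera coordinates R X + t. Camera axes: x right, y down, z forward; pixel columns grow to the right and rows downward; lengths in m; the calibration is good to about 2 mm. A picture is of the moment at which its call begins. There is no depth.
- env.close_job(): hands the job in, once; it reports no verdict.
The state is a dict: "time_s": time; "q": joint angles; "qvel": joint speeds; "joint_efforts": joint torques, N m; "position": TCP position; "tool_rot": TCP orientation; "ft_force": force on the tool from outside, world axes, zero at the start; "wrist_torque": the same for the moment, N m; "grip_width": finger opening in m.
Only numpy, scipy, OpenCV 4.12 (cv2) and the standard library are available. Lean on these libraries where they do the work, as an engineer would, in place of code of your own. Each camera call takes 0.05 s, during which the arm holds its last target. There are 200 camera calls.

## Working session

There is one attempt and no reset: what is moved stays moved. The work goes in short steps, Python scripts to look and compute and a tool call to move; the robot and the scene stay as the last step left them, time stands still between calls to the robot, and variables do not carry over. Pictures are saved under pics/ and viewed, on a budget of 14 in all, crops included, one or two more only if the job needs it, and the job is handed in when it is done.

Besides the shell and the picture viewer there is one more tool, called after "Request:" as a command line: name --argument value ..., lists and objects as JSON in quotes. carry_out: Moves the arm, as the interface text tells. Its arguments: {"type":"object","properties":{"motion":{"type":"array","items":{"type":"array","items":{"type":"array","items":{"type":"number"}}}},"grip_force":{"type":"number"}},"required":["motion"]}

```bash
ls; mkdir -p pics
python3 - <<'E'
from rig import env
import cv2,numpy as np
s=env.observe()
print(s['time_s'],s['position'],np.round(s['tool_rot'],3).tolist(),s['grip_width'])
for n in ("scene","top"):
    d=env.get_image(n); cv2.imwrite(f"pics/{n}0.png",d['image'][:,:,::-1])
    print(n,d['fov_y'],d['cx'],d['cy'],np.round(d['R'],4).tolist(),np.round(d['t'],4), [k for k in d], (-np.array(d['R']).T@d['t']).round(3))
E
```

```text
pics
0.0 [ 0.12580326 -0.53507157  0.20999573] [[-0.0, 0.229, -0.973], [0.002, -0.973, -0.229], [-1.0, -0.001, -0.0]] 0.08537588257430603
scene 49.93720986916406 321.3088212953311 201.0765222919653 [[-0.8063, 0.5915, -0.0012], [0.4455, 0.606, -0.659], [-0.389, -0.5319, -0.7521]] [ 0.4136 -0.2187  1.279 ] ['image', 'fov_y', 'cx', 'cy', 'R', 't'] [0.929 0.568 0.818]
top 49.63782739628776 316.30603808984773 202.91430044958472 [[0.0138, -0.9999, 0.0013], [-0.9897, -0.0139, -0.1427], [0.1427, 0.0007, -0.9898]] [-0.0142  0.5157  0.9265] ['image', 'fov_y', 'cx', 'cy', 'R', 't'] [ 0.378 -0.008  0.991]
```

View pics/scene0.png

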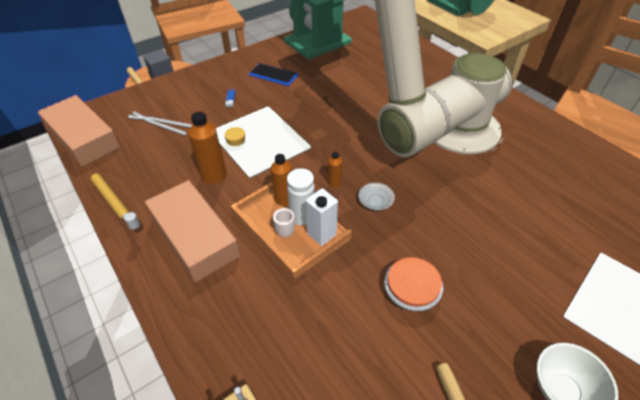

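View pics/top0.png

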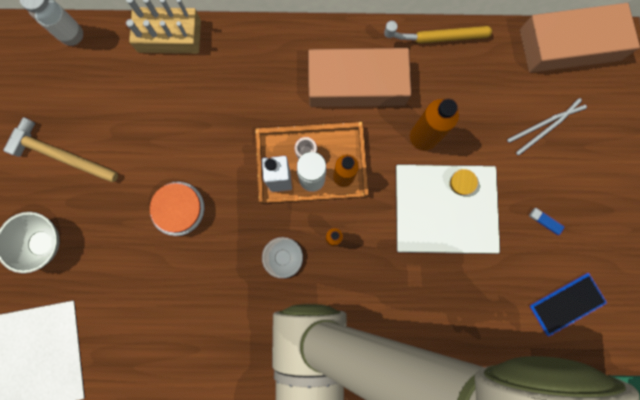

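Scene picture: the tray holds the amber bottle (281,180), the jar (300,195), the can (322,215) and the crucible (284,222). The tile is at (262,140) with the tin on it (235,136), and the turntable is at (414,283). 

Amber bottle candidates in the top picture are large (437,122), middle-sized in the tray (346,168), and small (335,237). The tray one is the middle size and stands in the row, so it is the one meant. I'll confirm that in an enlarged crop.

```bash
cat > h.py <<'E'
import numpy as np,cv2
from rig import env
def K(d):
    f=200/np.tan(np.radians(d['fov_y'])/2); return f,d['cx'],d['cy']
def back(d,uv,z):
    f,cx,cy=K(d);R=np.array(d['R']);t=np.array(d['t'])
    r=R.T@np.array([(uv[0]-cx)/f,(uv[1]-cy)/f,1]);c=-R.T@t
    return c+r*(z-c[2])/r[2]
def proj(d,X):
    f,cx,cy=K(d);p=np.array(d['R'])@X+np.array(d['t']);return np.array([f*p[0]/p[2]+cx,f*p[1]/p[2]+cy])
def crop(d,x0,y0,x1,y1,k,fn):
    im=cv2.resize(d['image'][y0:y1,x0:x1,::-1],None,fx=k,fy=k,interpolation=cv2.INTER_CUBIC)
    for x in range(-(-x0//20)*20,x1,20): 
        cv2.line(im,((x-x0)*k,0),((x-x0)*k,8),(255,255,0),2);cv2.putText(im,str(x),((x-x0)*k+2,20),0,.4,(255,255,0))
    for y in range(-(-y0//20)*20,y1,20):
        cv2.line(im,(0,(y-y0)*k),(8,(y-y0)*k),(255,255,0),2);cv2.putText(im,str(y),(10,(y-y0)*k+4),0,.4,(255,255,0))
    cv2.imwrite(fn,im)
E
python3 - <<'E'
from h import *
d=env.get_image("top");e=env.get_image("scene")
crop(d,248,115,375,210,6,"pics/t1.png");crop(e,225,145,355,275,5,"pics/s1.png")
im=d['image'].astype(int)
# tile corners & turntable by colour
w=((im.min(2)>175)).astype(np.uint8);w[:, :380]=0;w[:,520:]=0;w[:150]=0;w[270:]=0
c=max(cv2.findContours(w,0,1)[0],key=cv2.contourArea);b=cv2.boxPoints(cv2.minAreaRect(c));P=[back(d,p,.008) for p in b]
print("tile",b.round(1).tolist(),np.round(P,4).tolist(),np.mean(P,0),[np.linalg.norm(P[i]-P[i-1]) for i in range(4)])
r=((im[...,0]>190)&(im[...,2]<110)&(im[...,1]<130)).astype(np.uint8);r[:,:140]=0;r[:,220:]=0;r[:170]=0;r[250:]=0
c=max(cv2.findContours(r,0,1)[0],key=cv2.contourArea);el=cv2.fitEllipse(c);print("tt",el,back(d,el[0],.045), back(d,(el[0][0]+el[1][0]/2,el[0][1]),.045))
E
```

```text
tile [[397.0, 165.0], [498.0, 165.0], [498.0, 252.0], [397.0, 252.0]] [[0.6117, -0.1935, 0.008], [0.6151, -0.4285, 0.008], [0.4137, -0.4192, 0.008], [0.4106, -0.1909, 0.008]] [ 0.51276143 -0.30798663  0.008     ] [np.float64(0.20119779426540105), np.float64(0.23501656970833576), np.float64(0.20155169935065237), np.float64(0.22830368274714483)]
tt ((174.20628356933594, 207.16513061523438), (46.316829681396484, 48.10666275024414), 63.1898078918457) [0.50083609 0.3061086  0.045     ] [0.50155016 0.25506613 0.045     ]
```

View pics/t1.png

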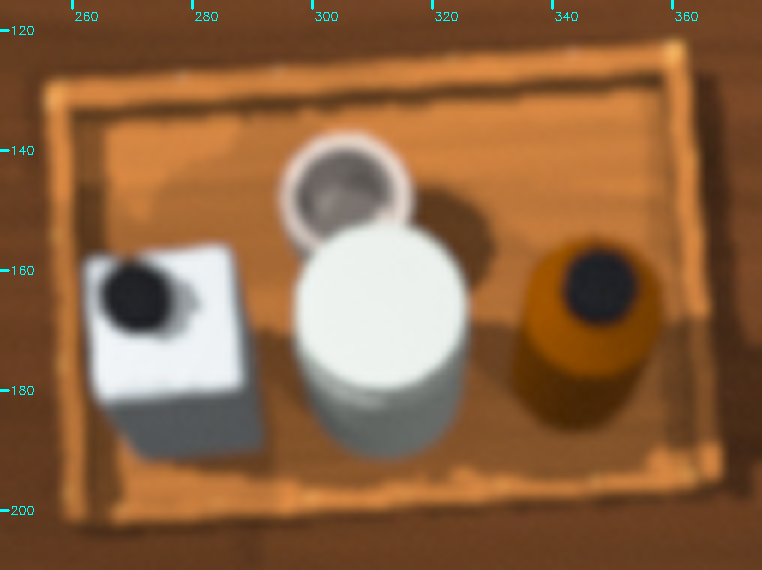

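View pics/s1.png

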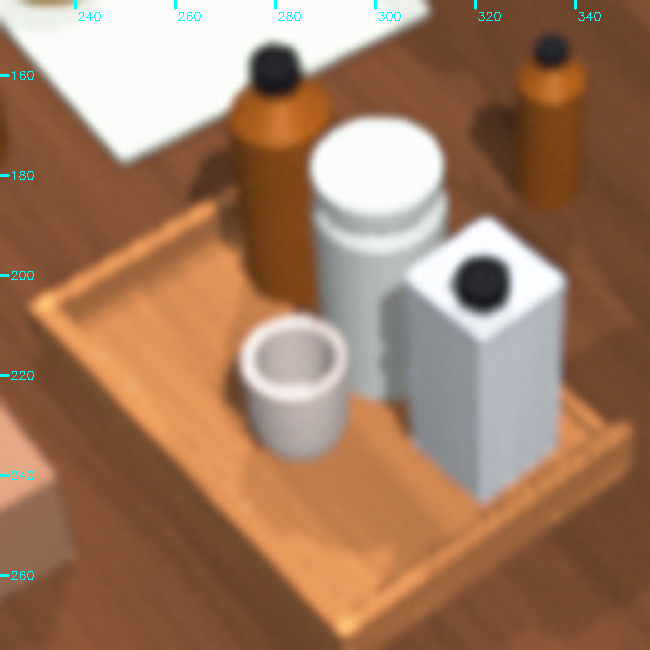

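Both crops confirm it: the bottle in the tray (top 348,163; scene 280,158) lies between the small one (scene 333,165) and the large one. Top pixels in the top view are jar lid (311.5,165.8), can top (275.4,168.8), bottle cap (348,162.8) and crucible rim (305.7,147.8).

Run:
```python
from h import *
d=env.get_image("top");e=env.get_image("scene")
obs={'jar':((311.5,165.8),(300.2,178),.142),'can':((275.4,168.8),(322,200.6),.132),'bottle':((348,162.8),(279.8,157.5),.154),'cruc':((305.7,147.8),(283.8,216.4),.065)}
P={}
for k,(a,b,z) in obs.items(): P[k]=back(d,a,z);print(k,P[k].round(4),back(e,b,z).round(4))
T=[back(d,p,.03) for p in ((255.5,128.7),(362.2,121.7),(368.3,194.2),(258.8,202))]
Te=[back(e,p,.03) for p in ((293.7,270.5),(231.5,205))]
print("tray",np.round(T,4).tolist(),'scene far corners',np.round(Te,4).tolist(),[np.linalg.norm(T[i]-T[i-1]).round(4) for i in range(4)],np.mean(T,0))
print(np.degrees(np.arctan2(*( (T[0]-T[1])[[0,1]]))), np.degrees(np.arctan2(*((P['can']-P['bottle'])[[0,1]]))))
for n,p,z in(("tin",(464,182),.034),("dish",(282.5,257.5),.02),("small",(335,236),.08),("tt",(174.2,207.2),.045),("ttleft",(149,207),.045),("ttright",(205,207),.045)):print(n,back(d,p,z).round(4))
for n,p,z in(("tin",(235,133.5),.034),("dish",(376.5,194),.02),("tt",(414.5,281.5),.045)):print(n,back(e,p,z).round(4))
# tile corners top
print([back(d,p,.008).round(4).tolist() for p in ((397,165),(496.5,166),(499,252),(396.5,250.5))],[back(e,p,.008).round(4).tolist() for p in ((250,177),(309.5,146.5))])
c=[np.array(back(d,p,.132))[:2] for p in ((262.2,158),(286.3,155.8),(288.8,179.5),(264.2,182))];print('can',np.round(c,4).tolist(),[np.linalg.norm(c[i]-c[i-1]).round(4) for i in range(4)])
```

```text
jar [0.5758 0.0035 0.142 ] [0.5762 0.008  0.142 ]
can [0.5709 0.0768 0.132 ] [0.5715 0.0825 0.132 ]
bottle [ 0.5801 -0.0688  0.154 ] [ 0.583  -0.0627  0.154 ]
cruc [0.6341 0.018  0.065 ] [0.6344 0.0223 0.065 ]
tray [[0.6874, 0.1352, 0.03], [0.7076, -0.1103, 0.03], [0.5383, -0.1238, 0.03], [0.5171, 0.122, 0.03]] scene far corners [[0.685, 0.1348, 0.03], [0.7034, -0.108, 0.03]] [np.float64(0.1708), np.float64(0.2464), np.float64(0.1698), np.float64(0.2468)] [0.61261138 0.00577503 0.03      ]
-4.709823484183703 -3.6302256013119165
tin [ 0.5685 -0.3389  0.034 ]
dish [0.3944 0.0665 0.02  ]
small [ 0.4399 -0.0474  0.08  ]
tt [0.5008 0.3061 0.045 ]
ttleft [0.5004 0.3617 0.045 ]
ttright [0.5022 0.2383 0.045 ]
tin [ 0.569  -0.3347  0.034 ]
dish [0.3901 0.0665 0.02  ]
tt [0.5042 0.312  0.045 ]
[[0.6117, -0.1935, 0.008], [0.6126, -0.4249, 0.008], [0.4137, -0.4214, 0.008], [0.4139, -0.1898, 0.008]] [[0.611, -0.1845, 0.008], [0.4151, -0.1898, 0.008]]
can [[0.593, 0.1043], [0.5983, 0.0553], [0.5492, 0.0491], [0.5433, 0.0987]] [np.float64(0.05), np.float64(0.0492), np.float64(0.0495), np.float64(0.0499)]
```

Both cameras agree to a few mm, and the sizes check out: tray 246.5 x 170, can 49.7, tile about 231 x 200. Next I turn the tool so the jaws lie along the tray's x axis (yaw 4.5°).

Request:
carry_out --motion '[[[0,0,0,-0.12,0,0,8.5],[0,0,0,-0.24,0,0,8.5],[0,0,0,-0.36,0,0,8.5],[0,0,0,-0.48,0,0,8.5],[0,0,0,-0.6,0,0,8.5]]]'

```text
time_s: 0.72
position: [0.1258, -0.5353, 0.2105]
tool_rot: [[0.0, 0.742, -0.67], [0.0, -0.67, -0.742], [-1.0, -0.0, -0.0]]
ft_force: [0.5, 0.1, -0.7]
grip_width: 0.085
```

Request:
carry_out --motion '[[[0,0,0,-0.12,0,0,8.5],[0,0,0,-0.24,0,0,8.5],[0,0,0,-0.36,0,0,8.5],[0,0,0,-0.48,0,0,8.5],[0,0,0,-0.6,0,0,8.5]]]'

```text
time_s: 1.13
position: [0.1258, -0.5353, 0.2105]
tool_rot: [[-0.0, 0.991, -0.134], [0.0, -0.134, -0.991], [-1.0, -0.0, -0.0]]
ft_force: [-0.5, 0.5, 0.2]
grip_width: 0.085
```

Request:
carry_out --motion '[[[0,0,0,-0.11,0,0,8.5],[0,0,0,-0.217,0,0,8.5],[0,0,0,-0.217,0,0,8.5]]]'

```text
time_s: 1.38
position: [0.1258, -0.5354, 0.2105]
tool_rot: [[-0.0, 0.997, 0.081], [0.0, 0.081, -0.997], [-1.0, -0.0, -0.0]]
ft_force: [0.1, -0.4, 0.5]
grip_width: 0.0851
```

```bash
cat >> h.py <<'E'
def to(*Ps):
    s=env.observe();R=np.array(s['tool_rot']);p=np.array(s['position'])
    print('t',round(s['time_s'],2),'pos',p.round(4),'yaw',np.degrees(np.arctan2(R[1,1],R[0,1])).round(2),'tilt',R[:,0].round(3),'w',s['grip_width'],'F',np.round(s['ft_force'],1))
    for P in Ps:
        P=np.array(P,float);print(P,'shift cm',(R.T@(P-p)*100).round(2));p=P
E
python3 -c "
from h import *
to((.35,-.30,.22),(.5815,-.067,.22),(.5815,-.067,.097))"
```

```text
t 1.38 pos [ 0.1258 -0.5354  0.2105] yaw 4.63 tilt [-0.  0. -1.] w 0.08506213787434741 F [ 0.1 -0.4  0.5]
[ 0.35 -0.3   0.22] shift cm [ -0.94  24.25 -21.65]
[ 0.5815 -0.067   0.22  ] shift cm [  0.    24.95 -21.36]
[ 0.5815 -0.067   0.097 ] shift cm [12.3  0.   0. ]
```

Request:
carry_out --motion '[[[-0.2,2.9,-2.53,0,0,0,8.5],[-0.4,5.8,-5.06,0,0,0,8.5],[-0.6,8.7,-7.59,0,0,0,8.5],[-0.8,11.6,-10.12,0,0,0,8.5],[-0.94,14.5,-12.65,0,0,0,8.5]]]'

```text
time_s: 1.8
position: [0.2615, -0.3967, 0.2202]
tool_rot: [[0.0, 0.997, 0.073], [-0.0, 0.073, -0.997], [-1.0, 0.0, 0.0]]
ft_force: [0.8, -0.4, 1.2]
grip_width: 0.0852
```

Request:
carry_out --motion '[[[0,2.9,-2.53,0,0,0,8.5],[0,5.8,-5.06,0,0,0,8.5],[0,8.7,-7.59,0,0,0,8.5],[0,11.6,-10.12,0,0,0,8.5],[0,14.5,-12.65,0,0,0,8.5]]]'

```text
time_s: 2.22
position: [0.3965, -0.2592, 0.2202]
tool_rot: [[0.0, 0.997, 0.073], [-0.0, 0.073, -0.997], [-1.0, 0.0, 0.0]]
ft_force: [0.0, -0.9, -0.8]
grip_width: 0.0853
```

Request:
carry_out --motion '[[[0,2.9,-2.53,0,0,0,8.5],[0,5.8,-5.06,0,0,0,8.5],[0,8.7,-7.59,0,0,0,8.5],[0,11.6,-10.12,0,0,0,8.5],[0,14.5,-12.65,0,0,0,8.5]]]'

```text
time_s: 2.63
position: [0.5314, -0.1218, 0.2201]
tool_rot: [[0.0, 0.997, 0.073], [-0.0, 0.073, -0.997], [-1.0, 0.0, 0.0]]
ft_force: [0.2, -1.1, 1.5]
grip_width: 0.0854
```

Request:
carry_out --motion '[[[0,2.9,-2.53,0,0,0,8.5],[0,5.7,-5.05,0,0,0,8.5],[0,5.7,-5.05,0,0,0,8.5],[0,5.7,-5.05,0,0,0,8.5]]]'

```text
time_s: 2.97
position: [0.5839, -0.0674, 0.2194]
tool_rot: [[-0.001, 0.997, 0.077], [0.0, 0.077, -0.997], [-1.0, -0.001, -0.0]]
ft_force: [-0.5, -0.6, 0.1]
grip_width: 0.0848
```

```bash
python3 -c "
from h import *
to((.5815,-.067,.22),(.5815,-.067,.097))
d=env.get_image('scene');crop(d,215,60,375,180,5,'pics/s2.png')"
```

```text
t 2.97 pos [ 0.5839 -0.0674  0.2194] yaw 4.41 tilt [-0.001  0.    -1.   ] w 0.08480767977276786 F [-0.5 -0.6  0.1]
[ 0.5815 -0.067   0.22  ] shift cm [-0.06 -0.24 -0.06]
[ 0.5815 -0.067   0.097 ] shift cm [1.23e+01 1.00e-02 0.00e+00]
```

View pics/s2.png

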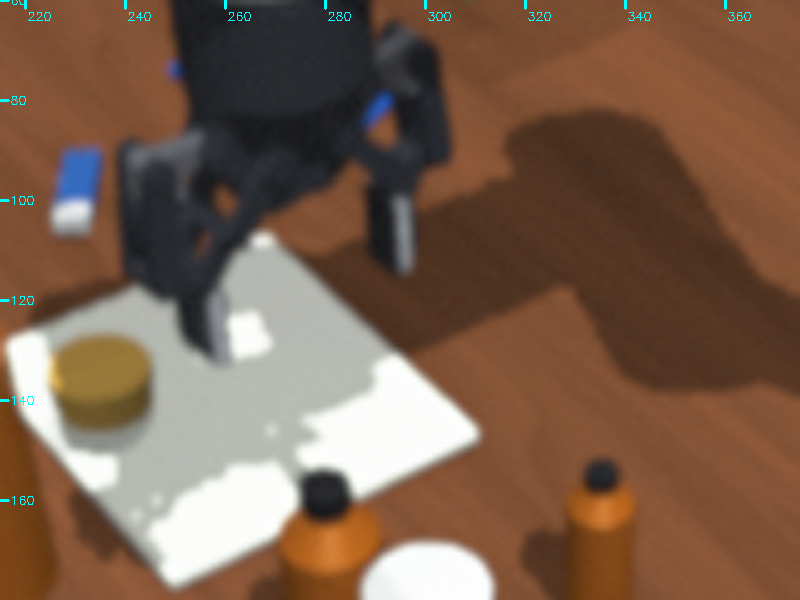

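The gripper is over the bottle, jaws straddling it along the tray's x (tips at 258,130 and 293,112). Descend and grip.

Request:
carry_out --motion '[[[3,-0.24,0,0,0,0,8.5],[6,-0.24,0,0,0,0,8.5],[9,-0.24,0,0,0,0,8.5],[11,-0.24,0,0,0,0,8.5],[12.2,-0.24,0,0,0,0,8.5]]]'

```text
time_s: 3.43
position: [0.579, -0.07, 0.0958]
tool_rot: [[-0.004, 0.997, 0.073], [0.001, 0.073, -0.997], [-1.0, -0.004, -0.001]]
ft_force: [-0.3, 0.0, 0.9]
grip_width: 0.0851
```

Request:
carry_out --motion '[[[0,0,0,0,0,0,8.5],[0,0,0,0,0,0,6.5],[0,0,0,0,0,0,5.8],[0,0,0,0,0,0,5.4],[0,0,0,0,0,0,4.6]]]' --grip_force 40

```text
time_s: 3.85
position: [0.5818, -0.0694, 0.0995]
tool_rot: [[0.004, 0.997, 0.076], [-0.001, 0.076, -0.997], [-1.0, 0.003, 0.001]]
ft_force: [2.6, -0.3, 5.4]
grip_width: 0.0461
```

Request:
carry_out --motion '[[[0,0,0,0,0,0,4.0],[0,0,0,0,0,0,4.0],[0,0,0,0,0,0,4.0],[0,0,0,0,0,0,4.0],[0,0,0,0,0,0,4.0]]]'

```text
time_s: 4.27
position: [0.5825, -0.0695, 0.1016]
tool_rot: [[0.006, 0.997, 0.077], [-0.002, 0.077, -0.997], [-1.0, 0.006, 0.003]]
ft_force: [-3.2, 0.7, 19.9]
grip_width: 0.0413
```

```bash
python3 -c "
from h import *
to((.5815,-.067,.097),(.5815,-.067,.197),(.455,-.385,.197),(.455,-.385,.096))"
```

```text
t 4.27 pos [ 0.5825 -0.0695  0.1016] yaw 4.41 tilt [ 0.006 -0.002 -1.   ] w 0.04132333825420611 F [-3.2  0.7 19.9]
[ 0.5815 -0.067   0.097 ] shift cm [ 0.46 -0.08 -0.26]
[ 0.5815 -0.067   0.197 ] shift cm [-10.     0.06   0.03]
[ 0.455 -0.385  0.197] shift cm [-1.000e-02 -1.506e+01  3.073e+01]
[ 0.455 -0.385  0.096] shift cm [10.1  -0.06 -0.03]
```

The width of 41 mm and the upward force say the pads have slid up onto the shoulder. Looking before mending it.

```bash
python3 -c "
from h import *
d=env.get_image('scene');crop(d,230,110,360,250,4,'pics/a.png');e=env.get_image('top');crop(e,290,110,360,250,4,'pics/b.png')
cv2.imwrite('pics/s3.png',np.hstack([cv2.imread('pics/a.png'),cv2.imread('pics/b.png')]))
s=env.observe();print(s['position'],s['ft_force'],s['grip_width'])"
```

```text
[ 0.58249719 -0.06949893  0.10165174] [-1.80844634e+00 -4.24143047e-04  1.73792752e+01] 0.04122270962151809
```

View pics/s3.png

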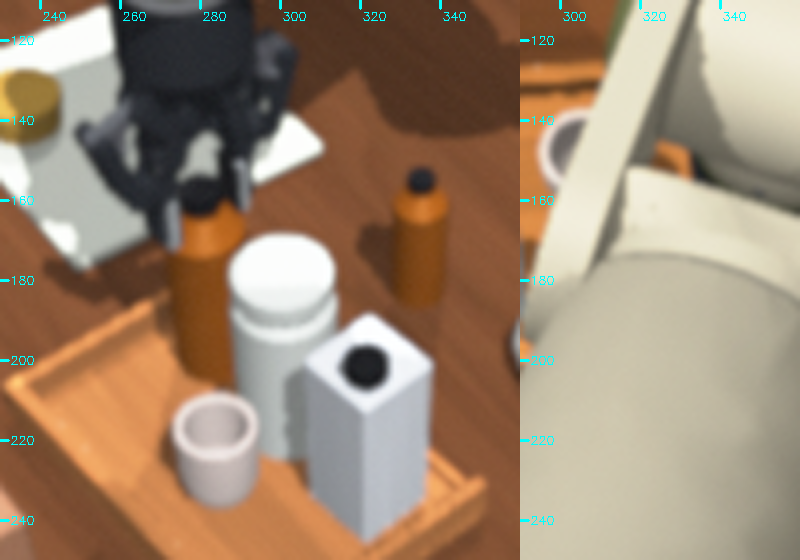

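```bash
python3 -c "
from h import *
d=env.get_image('scene')
for z in (.085,.09,.1,.11,.12,.13): print(z,'back finger tip',proj(d,np.array([.5825+.0206,-.0695,z])).round(1),'near',proj(d,np.array([.5825-.0206,-.0695,z])).round(1),'axis',proj(d,np.array([.5815,-.068,z])).round(1), 'side', proj(d,np.array([.5815,-.068,z])+.025*np.array(d['R'][0])).round(1))
for z in (.154,.164,.18):print(z,proj(d,np.array([.5815,-.068,z])).round(1),proj(d,np.array([.5815+.038,-.068+.04,z])).round(1))
"
```

```text
0.085 back finger tip [273.2 180.8] near [287.8 173.5] axis [281.3 177.3] side [291.7 177.3]
0.09 back finger tip [273.1 179.3] near [287.7 172. ] axis [281.1 175.8] side [291.6 175.8]
0.1 back finger tip [272.7 176.3] near [287.4 169. ] axis [280.8 172.8] side [291.4 172.8]
0.11 back finger tip [272.3 173.3] near [287.2 166. ] axis [280.5 169.8] side [291.2 169.8]
0.12 back finger tip [271.9 170.2] near [286.9 162.9] axis [280.2 166.7] side [290.9 166.7]
0.13 back finger tip [271.6 167.1] near [286.6 159.8] axis [279.9 163.6] side [290.7 163.6]
0.154 [279.1 155.9] [274.3 173.1]
0.164 [278.8 152.6] [273.9 169.8]
0.18 [278.2 147.3] [273.2 164.4]
```

The image puts the fingertips at z≈0.117, on the bottle's shoulder, which is about 25 mm higher than TCP-11 mm would give. I'll open, then go down in small steps and watch the force.

Request:
carry_out --motion '[[[0,0,0,0,0,0,5.5],[0,0,0,0,0,0,7],[0,0,0,0,0,0,8.5],[0,0,0,0,0,0,8.5],[0,0,0,0,0,0,8.5]]]'

```text
time_s: 4.83
position: [0.5808, -0.069, 0.0978]
tool_rot: [[-0.0, 0.997, 0.077], [0.0, 0.077, -0.997], [-1.0, -0.0, -0.0]]
ft_force: [-0.4, -0.1, 0.2]
grip_width: 0.0851
```

Request:
carry_out --motion '[[[0.2,0,0,0,0,0,8.5],[0.3,0,0,0,0,0,8.5],[0.4,0,0,0,0,0,8.5],[0.4,0,0,0,0,0,8.5]]]'

```text
time_s: 5.17
position: [0.5808, -0.069, 0.0937]
tool_rot: [[-0.001, 0.997, 0.077], [0.0, 0.077, -0.997], [-1.0, -0.001, -0.0]]
ft_force: [-1.0, 0.2, 0.7]
grip_width: 0.0851
```

```bash
python3 -c "
from h import *
to((.5815,-.067,.097))
d=env.get_image('scene');crop(d,230,100,330,220,5,'pics/s4.png')"
```

```text
t 5.17 pos [ 0.5808 -0.069   0.0937] yaw 4.41 tilt [-0.001  0.    -1.   ] w 0.08509663768164301 F [-1.   0.2  0.7]
[ 0.5815 -0.067   0.097 ] shift cm [-0.33  0.09 -0.19]
```

View pics/s4.png

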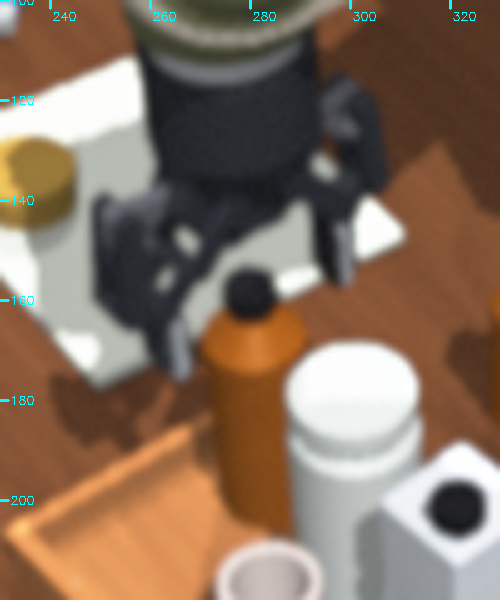

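The tips' midpoint (282,165.5) is off only vertically from where it should be, so the whole hand stands about 26 mm higher than the stated TCP. That leaves about 27 mm of clearance over the cap, so I'll descend another 20 mm in steps.

Request:
carry_out --motion '[[[0.4,0.05,0,0,0,0,8.5],[0.8,0.05,0,0,0,0,8.5],[1.0,0.05,0,0,0,0,8.5],[1.0,0.05,0,0,0,0,8.5]]]'

```text
time_s: 5.55
position: [0.581, -0.0689, 0.0833]
tool_rot: [[-0.001, 0.997, 0.077], [0.0, 0.077, -0.997], [-1.0, -0.001, -0.001]]
ft_force: [0.2, -0.5, -0.6]
grip_width: 0.0849
```

Request:
carry_out --motion '[[[0.2,0,0,0,0,0,8.5],[0.4,0,0,0,0,0,8.5],[0.4,0,0,0,0,0,8.5]]]'

```text
time_s: 5.8
position: [0.5812, -0.0689, 0.0796]
tool_rot: [[-0.001, 0.997, 0.077], [0.0, 0.077, -0.997], [-1.0, -0.001, -0.0]]
ft_force: [-0.1, -0.6, -0.7]
grip_width: 0.0849
```

Request:
carry_out --motion '[[[0.2,0,0,0,0,0,8.5],[0.4,0,0,0,0,0,8.5],[0.6,0,0,0,0,0,8.5],[0.6,0,0,0,0,0,8.5]]]'

```text
time_s: 6.13
position: [0.5812, -0.0689, 0.0735]
tool_rot: [[-0.001, 0.997, 0.077], [0.0, 0.077, -0.997], [-1.0, -0.001, -0.0]]
ft_force: [0.2, -0.7, -0.0]
grip_width: 0.0849
```

Request:
carry_out --motion '[[[0,0,0,0,0,0,6.5],[0,0,0,0,0,0,5.8],[0,0,0,0,0,0,5.2],[0,0,0,0,0,0,4.7],[0,0,0,0,0,0,4.5]]]' --grip_force 30

```text
time_s: 6.55
position: [0.5816, -0.069, 0.0744]
tool_rot: [[0.001, 0.997, 0.077], [-0.0, 0.077, -0.997], [-1.0, 0.001, 0.0]]
ft_force: [0.3, 0.4, 2.7]
grip_width: 0.0492
```

Request:
carry_out --motion '[[[0,0,0,0,0,0,4.5],[0,0,0,0,0,0,4.5],[0,0,0,0,0,0,4.5]]]'

```text
time_s: 6.8
position: [0.5816, -0.069, 0.0744]
tool_rot: [[0.001, 0.997, 0.077], [-0.0, 0.077, -0.997], [-1.0, 0.001, 0.0]]
ft_force: [-0.5, 0.2, 4.9]
grip_width: 0.0489
```

```bash
python3 -c "
from h import *
to((.5815,-.069,.174),(.455,-.385,.174))"
```

```text
t 6.8 pos [ 0.5816 -0.069   0.0744] yaw 4.41 tilt [ 0.001 -0.    -1.   ] w 0.04893846152166363 F [-0.5  0.2  4.9]
[ 0.5815 -0.069   0.174 ] shift cm [-9.96 -0.   -0.  ]
[ 0.455 -0.385  0.174] shift cm [ -0.   -15.04  30.53]
```

Good grip at 49 mm. Lift, carry to the tile's far slot, and lower.

Request:
carry_out --motion '[[[-0.6,0,0,0,0,0,4.5],[-2,0,0,0,0,0,4.5],[-4,0,0,0,0,0,4.5],[-6,0,0,0,0,0,4.5],[-6,0,0,0,0,0,4.5]]]' --grip_force 45

```text
time_s: 7.22
position: [0.5826, -0.0693, 0.1373]
tool_rot: [[0.005, 0.997, 0.077], [-0.002, 0.077, -0.997], [-1.0, 0.005, 0.002]]
ft_force: [0.4, -1.2, -1.8]
grip_width: 0.0487
```

Request:
carry_out --motion '[[[0,-1,2,0,0,0,4.5],[0,-2.5,5,0,0,0,4.5],[0,-4,8.1,0,0,0,4.5],[0,-5.5,11.2,0,0,0,4.5],[0,-7,14.3,0,0,0,4.5]]]'

```text
time_s: 7.63
position: [0.5213, -0.2178, 0.1327]
tool_rot: [[-0.002, 0.997, 0.077], [0.001, 0.077, -0.997], [-1.0, -0.002, -0.001]]
ft_force: [0.6, 0.3, -2.2]
grip_width: 0.0486
```

Request:
carry_out --motion '[[[0,-1.5,3.1,0,0,0,4.5],[0,-3,6.2,0,0,0,4.5],[0,-4.5,9.3,0,0,0,4.5],[0,-6,12.4,0,0,0,4.5],[0,-7.2,14.8,0,0,0,4.5]]]'

```text
time_s: 8.05
position: [0.4605, -0.3719, 0.1325]
tool_rot: [[-0.002, 0.997, 0.076], [0.001, 0.076, -0.997], [-1.0, -0.002, -0.002]]
ft_force: [0.6, -0.4, -2.7]
grip_width: 0.0487
```

Request:
carry_out --motion '[[[0,-0.6,1.1,0,0,0,4.5],[0,-0.85,1.45,0,0,0,4.5],[0,-0.85,1.45,0,0,0,4.5],[0,-0.85,1.45,0,0,0,4.5]]]'

```text
time_s: 8.38
position: [0.4551, -0.3838, 0.1335]
tool_rot: [[-0.001, 0.997, 0.078], [0.001, 0.078, -0.997], [-1.0, -0.0, -0.001]]
ft_force: [-0.6, 0.0, -2.5]
grip_width: 0.0486
```

```bash
python3 -c "
from h import *
to((.455,-.385,.0725))
d=env.get_image('scene');crop(d,200,40,330,160,5,'pics/s5.png')"
```

```text
t 8.38 pos [ 0.4551 -0.3838  0.1335] yaw 4.46 tilt [-0.001  0.001 -1.   ] w 0.0485872700587703 F [-0.6  0.  -2.5]
[ 0.455  -0.385   0.0725] shift cm [ 6.1  -0.02  0.13]
```

View pics/s5.png

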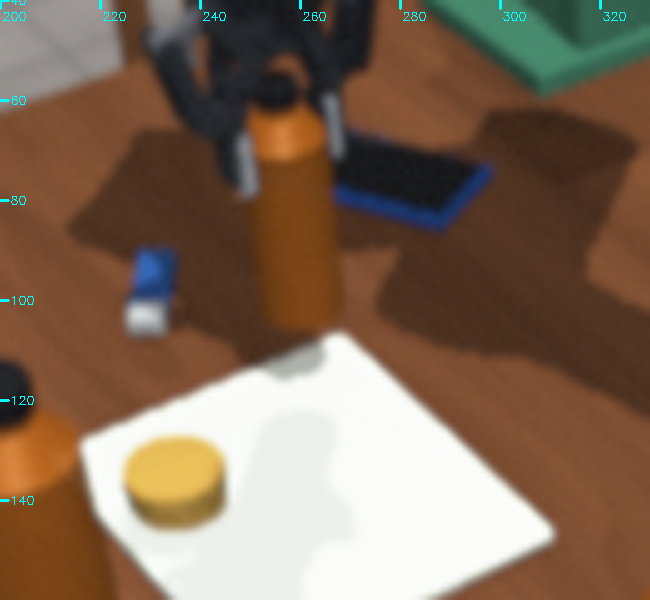

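The bottle hangs upright between the pads (cap 255,58; base 258,106). Nudge it inward 6 mm, lower and release.

Request:
carry_out --motion '[[[2,0,-0.3,0,0,0,4.5],[4,0,-0.6,0,0,0,4.5],[5.2,0,-0.6,0,0,0,4.5],[5.7,0,-0.6,0,0,0,4.5],[5.9,0,-0.6,0,0,0,4.5]]]'

```text
time_s: 8.85
position: [0.4547, -0.3779, 0.0744]
tool_rot: [[-0.001, 0.997, 0.078], [0.001, 0.078, -0.997], [-1.0, -0.001, -0.001]]
ft_force: [0.3, 1.1, -1.3]
grip_width: 0.0485
```

Request:
carry_out --motion '[[[0.1,0,0,0,0,0,4.5],[0.2,0,0,0,0,0,4.5],[0.2,0,0,0,0,0,4.5]]]'

```text
time_s: 9.1
position: [0.4547, -0.3793, 0.0737]
tool_rot: [[0.001, 0.997, 0.077], [-0.001, 0.077, -0.997], [-1.0, 0.001, 0.001]]
ft_force: [-0.9, 0.5, -2.0]
grip_width: 0.0485
```

Request:
carry_out --motion '[[[0,0,0,0,0,0,5.2],[0,0,0,0,0,0,6],[0,0,0,0,0,0,7],[0,0,0,0,0,0,8.5],[0,0,0,0,0,0,8.5]]]'

```text
time_s: 9.52
position: [0.4544, -0.3793, 0.0733]
tool_rot: [[0.0, 0.997, 0.077], [-0.0, 0.077, -0.997], [-1.0, 0.0, 0.0]]
ft_force: [0.5, -0.2, -0.6]
grip_width: 0.0854
```

Request:
carry_out --motion '[[[-3,0,0,0,0,0,8.5],[-6,0,0,0,0,0,8.5],[-9,0,0,0,0,0,8.5],[-12,0,0,0,0,0,8.5],[-12,0,0,0,0,0,8.5]]]'

```text
time_s: 9.93
position: [0.4558, -0.3808, 0.1993]
tool_rot: [[0.007, 0.997, 0.077], [-0.008, 0.077, -0.997], [-1.0, 0.006, 0.009]]
ft_force: [-0.3, -0.6, -0.1]
grip_width: 0.0853
```

```bash
python3 -c "
from h import *
to((.576,.005,.20),(.576,.005,.065))
d=env.get_image('scene');crop(d,190,60,340,180,5,'pics/s6.png');print(back(d,(258,130),.008))
for X in ((.455,-.379,.008),(.455,-.379,.152)):print(proj(d,np.array(X)))"
```

```text
t 9.93 pos [ 0.4558 -0.3808  0.1993] yaw 4.42 tilt [ 0.007 -0.008 -1.   ] w 0.08534707266344829 F [-0.3 -0.6 -0.1]
[0.576 0.005 0.2  ] shift cm [ -0.31  14.96 -37.54]
[0.576 0.005 0.065] shift cm [13.5  -0.08 -0.12]
[ 0.49501496 -0.33859547  0.008     ]
[262.57786338 118.02377425]
[257.16551165  76.18578598]
```

View pics/s6.png

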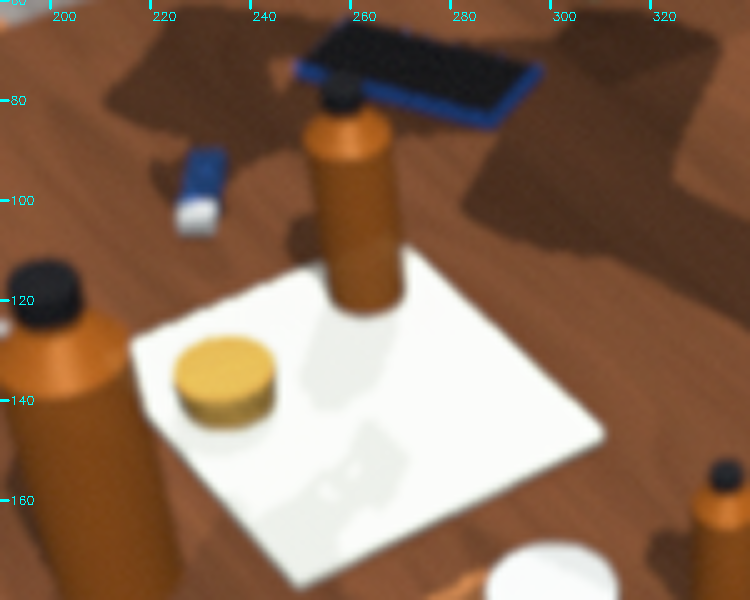

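Bottle stands upright on the tile (base 262,120, matching the predicted 262.6,118). Next is the jar.

Request:
carry_out --motion '[[[0,1.5,-3.7,0,0,0,8.5],[0,3,-7.4,0,0,0,8.5],[0,4.5,-11.1,0,0,0,8.5],[0,6,-14.8,0,0,0,8.5],[0,7.5,-18.5,0,0,0,8.5]]]'

```text
time_s: 10.4
position: [0.5147, -0.187, 0.1919]
tool_rot: [[-0.002, 0.997, 0.076], [0.001, 0.076, -0.997], [-1.0, -0.002, -0.001]]
ft_force: [0.4, -0.8, 0.4]
grip_width: 0.0851
```

Request:
carry_out --motion '[[[0,1.5,-3.7,0,0,0,8.5],[0,3,-7.4,0,0,0,8.5],[0,4.5,-11.1,0,0,0,8.5],[0,6,-14.8,0,0,0,8.5],[0,7.5,-18.5,0,0,0,8.5]]]'

```text
time_s: 10.82
position: [0.5752, 0.0034, 0.1919]
tool_rot: [[-0.002, 0.997, 0.077], [0.0, 0.077, -0.997], [-1.0, -0.002, -0.0]]
ft_force: [0.7, 0.0, -0.2]
grip_width: 0.085
```

Request:
carry_out --motion '[[[0,0.05,-0.3,0,0,0,8.5],[0,0.05,-0.3,0,0,0,8.5],[0,0.05,-0.3,0,0,0,8.5],[0,0.05,-0.3,0,0,0,8.5]]]'

```text
time_s: 11.15
position: [0.5754, 0.0031, 0.1925]
tool_rot: [[-0.001, 0.997, 0.076], [-0.0, 0.076, -0.997], [-1.0, -0.001, 0.0]]
ft_force: [-0.1, -0.9, 0.6]
grip_width: 0.085
```

```bash
python3 -c "
from h import *
to((.576,.005,.063))
d=env.get_image('scene');crop(d,240,90,370,230,4,'pics/s7.png')"
```

```text
t 11.15 pos [0.5754 0.0031 0.1925] yaw 4.33 tilt [-0.001 -0.    -1.   ] w 0.0850014937313992 F [-0.1 -0.9  0.6]
[0.576 0.005 0.063] shift cm [12.95  0.09 -0.18]
```

View pics/s7.png

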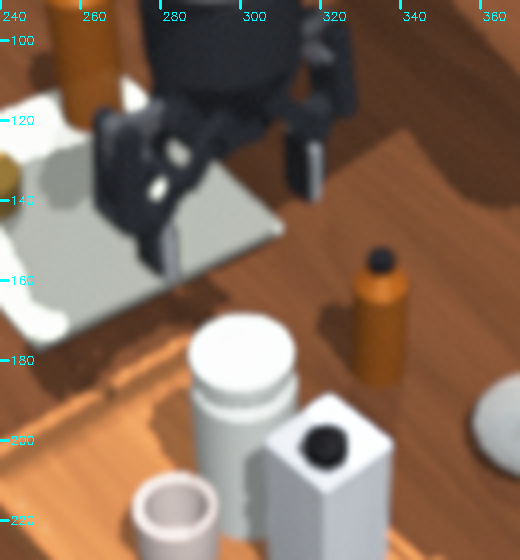

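The tips straddle the jar (280,158 and 317,139; jar lid at 300,178). Descend and grip.

Request:
carry_out --motion '[[[3,0.05,-0.1,0,0,0,8.5],[5,0.05,-0.1,0,0,0,8.5],[6.5,0.05,-0.1,0,0,0,8.5],[8,0.05,-0.1,0,0,0,8.5],[9,0.05,-0.1,0,0,0,8.5]]]'

```text
time_s: 11.62
position: [0.5755, 0.0041, 0.1015]
tool_rot: [[-0.002, 0.997, 0.075], [0.0, 0.075, -0.997], [-1.0, -0.002, -0.0]]
ft_force: [-1.0, -0.2, -0.0]
grip_width: 0.0847
```

Request:
carry_out --motion '[[[1,0,0,0,0,0,8.5],[2,0,0,0,0,0,8.5],[3,0,0,0,0,0,8.5],[3.9,0,0,0,0,0,8.5],[3.9,0,0,0,0,0,8.5]]]'

```text
time_s: 12.03
position: [0.5753, 0.0054, 0.0622]
tool_rot: [[-0.003, 0.997, 0.077], [0.001, 0.077, -0.997], [-1.0, -0.003, -0.001]]
ft_force: [0.6, 0.0, -0.9]
grip_width: 0.0845
```

Request:
carry_out --motion '[[[0,0,0,0,0,0,7],[0,0,0,0,0,0,6.5],[0,0,0,0,0,0,6.2],[0,0,0,0,0,0,5.7],[0,0,0,0,0,0,5.5]]]' --grip_force 40

```text
time_s: 12.45
position: [0.5764, 0.0053, 0.065]
tool_rot: [[0.001, 0.997, 0.077], [-0.0, 0.077, -0.997], [-1.0, 0.001, 0.0]]
ft_force: [-2.7, 0.5, 6.1]
grip_width: 0.0589
```

Request:
carry_out --motion '[[[0,0,0,0,0,0,5.5],[0,0,0,0,0,0,5.5],[0,0,0,0,0,0,5.5]]]'

```text
time_s: 12.7
position: [0.5764, 0.0053, 0.065]
tool_rot: [[0.001, 0.997, 0.077], [-0.0, 0.077, -0.997], [-1.0, 0.001, 0.0]]
ft_force: [-2.4, -0.9, 6.5]
grip_width: 0.0589
```

```bash
python3 -c "
from h import *
to((.455,-.302,.063))"
```

```text
t 12.7 pos [0.5764 0.0053 0.065 ] yaw 4.42 tilt [ 0.001 -0.    -1.   ] w 0.058903757558693426 F [-2.4 -0.9  6.5]
[ 0.455 -0.302  0.063] shift cm [  0.19 -14.47  29.7 ]
```

Request:
carry_out --motion '[[[-0.6,0,0,0,0,0,5.5],[-2,0,0,0,0,0,5.5],[-4,0,0,0,0,0,5.5],[-6,0,0,0,0,0,5.5],[-6,0,0,0,0,0,5.5]]]' --grip_force 50

```text
time_s: 13.12
position: [0.5777, 0.0051, 0.1276]
tool_rot: [[0.006, 0.997, 0.077], [-0.001, 0.077, -0.997], [-1.0, 0.006, 0.002]]
ft_force: [0.4, -0.7, -1.8]
grip_width: 0.0586
```

Request:
carry_out --motion '[[[0,-1,2,0,0,0,5.5],[0,-2.5,5,0,0,0,5.5],[0,-4,8.1,0,0,0,5.5],[0,-5.5,11.2,0,0,0,5.5],[0,-7,14.3,0,0,0,5.5]]]'

```text
time_s: 13.53
position: [0.5161, -0.1436, 0.1228]
tool_rot: [[-0.001, 0.997, 0.077], [0.001, 0.077, -0.997], [-1.0, -0.001, -0.001]]
ft_force: [1.1, -0.1, -4.0]
grip_width: 0.0586
```

Request:
carry_out --motion '[[[0,-1.5,3.1,0,0,0,5.5],[0,-3,6.2,0,0,0,5.5],[0,-4.5,9.3,0,0,0,5.5],[0,-6,12.4,0,0,0,5.5],[0,-7,14.4,0,0,0,5.5]]]'

```text
time_s: 13.95
position: [0.457, -0.294, 0.1229]
tool_rot: [[-0.001, 0.997, 0.075], [0.0, 0.075, -0.997], [-1.0, -0.001, -0.0]]
ft_force: [1.0, 1.0, -2.5]
grip_width: 0.0583
```

Request:
carry_out --motion '[[[0,-0.4,0.7,0,0,0,5.5],[0,-0.45,1.0,0,0,0,5.5],[0,-0.45,1.0,0,0,0,5.5],[0,-0.45,1.0,0,0,0,5.5]]]'

```text
time_s: 14.28
position: [0.4552, -0.3007, 0.1236]
tool_rot: [[-0.0, 0.997, 0.078], [0.001, 0.078, -0.997], [-1.0, -0.0, -0.001]]
ft_force: [0.6, 1.0, -3.9]
grip_width: 0.0586
```

```bash
python3 -c "
from h import *
to((.455,-.302,.063))"
```

```text
t 14.28 pos [ 0.4552 -0.3007  0.1236] yaw 4.47 tilt [-0.     0.001 -1.   ] w 0.05861705595719771 F [ 0.6  1.  -3.9]
[ 0.455 -0.302  0.063] shift cm [ 6.06 -0.03  0.14]
```

Request:
carry_out --motion '[[[2,0,0,0,0,0,5.5],[4,0,0,0,0,0,5.5],[5.2,0,0,0,0,0,5.5],[5.7,0,0,0,0,0,5.5],[5.9,0,0,0,0,0,5.5]]]'

```text
time_s: 14.7
position: [0.4552, -0.3006, 0.0644]
tool_rot: [[-0.001, 0.997, 0.078], [0.001, 0.078, -0.997], [-1.0, -0.001, -0.001]]
ft_force: [-0.1, 0.0, -3.7]
grip_width: 0.0582
```

Request:
carry_out --motion '[[[0.1,0,0,0,0,0,5.5],[0.2,0,0,0,0,0,5.5],[0.2,0,0,0,0,0,5.5]]]'

```text
time_s: 14.95
position: [0.4553, -0.3019, 0.0636]
tool_rot: [[0.001, 0.997, 0.077], [-0.001, 0.077, -0.997], [-1.0, 0.001, 0.001]]
ft_force: [-0.0, -0.6, -2.9]
grip_width: 0.0585
```

Request:
carry_out --motion '[[[0,0,0,0,0,0,6.2],[0,0,0,0,0,0,7],[0,0,0,0,0,0,8],[0,0,0,0,0,0,8.5],[0,0,0,0,0,0,8.5]]]'

```text
time_s: 15.37
position: [0.455, -0.302, 0.0633]
tool_rot: [[0.0, 0.997, 0.077], [-0.0, 0.077, -0.997], [-1.0, 0.0, 0.0]]
ft_force: [-0.6, -0.0, 0.0]
grip_width: 0.0853
```

Request:
carry_out --motion '[[[-3,0,0,0,0,0,8.5],[-6,0,0,0,0,0,8.5],[-9,0,0,0,0,0,8.5],[-12,0,0,0,0,0,8.5],[-13,0,0,0,0,0,8.5]]]'

```text
time_s: 15.78
position: [0.4559, -0.3028, 0.1976]
tool_rot: [[0.005, 0.997, 0.077], [-0.005, 0.077, -0.997], [-1.0, 0.004, 0.005]]
ft_force: [-1.0, 0.8, 0.0]
grip_width: 0.085
```

Request:
carry_out --motion '[[[0,1.5,-3.7,0,0,0,8.5],[0,3,-7.4,0,0,0,8.5],[0,4.5,-11.1,0,0,0,8.5],[0,6,-14.8,0,0,0,8.5],[0,7.5,-18.5,0,0,0,8.5]]]'

```text
time_s: 16.2
position: [0.5157, -0.1099, 0.1932]
tool_rot: [[0.0, 0.997, 0.076], [-0.0, 0.076, -0.997], [-1.0, 0.0, 0.0]]
ft_force: [0.5, 0.1, -0.1]
grip_width: 0.0849
```

Request:
carry_out --motion '[[[0,1.5,-3.7,0,0,0,8.5],[0,3,-7.4,0,0,0,8.5],[0,4.5,-11.1,0,0,0,8.5],[0,6,-14.8,0,0,0,8.5],[0,7,-18.3,0,0,0,8.5]]]'

```text
time_s: 16.62
position: [0.5718, 0.0784, 0.1931]
tool_rot: [[0.001, 0.997, 0.077], [0.0, 0.077, -0.997], [-1.0, 0.001, -0.0]]
ft_force: [1.1, 0.1, 0.2]
grip_width: 0.0853
```

Request:
carry_out --motion '[[[0,0,0,-0.035,0,0,8.5],[0,0,0,-0.035,0,0,8.5],[0,0,0,-0.035,0,0,8.5]]]'

```text
time_s: 16.87
position: [0.5711, 0.0761, 0.193]
tool_rot: [[-0.0, 0.994, 0.111], [-0.0, 0.111, -0.994], [-1.0, -0.0, 0.0]]
ft_force: [0.5, -1.0, 0.0]
grip_width: 0.0848
```

```bash
python3 -c "
from h import *
to((.571,.077,.060))
d=env.get_image('scene');crop(d,210,50,370,210,4,'pics/s8.png')"
```

```text
t 16.87 pos [0.5711 0.0761 0.193 ] yaw 6.39 tilt [-0. -0. -1.] w 0.08478806518621429 F [ 0.5 -1.   0. ]
[0.571 0.077 0.06 ] shift cm [13.3  0.  -0.1]
```

View pics/s8.png

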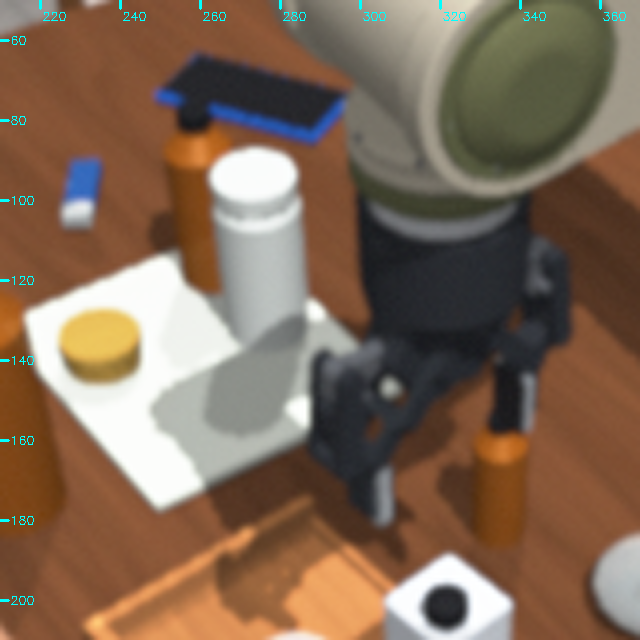

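The jar and bottle stand on the tile (jar base 263,134; bottle base 256,120), and the hand is over the can (tips 303,180 and 339,157; can top 321,200). Take the can.

Request:
carry_out --motion '[[[3,0,0,0,0,0,8.5],[5,0,0,0,0,0,8.5],[6.5,0,0,0,0,0,8.5],[8,0,0,0,0,0,8.5],[9,0,0,0,0,0,8.5]]]'

```text
time_s: 17.33
position: [0.5707, 0.0748, 0.1017]
tool_rot: [[-0.002, 0.994, 0.109], [0.0, 0.109, -0.994], [-1.0, -0.002, -0.0]]
ft_force: [-0.1, -1.3, -0.7]
grip_width: 0.085
```

Request:
carry_out --motion '[[[1,0,0,0,0,0,8.5],[2,0,0,0,0,0,8.5],[3,0,0,0,0,0,8.5],[3.7,0,0,0,0,0,8.5],[3.7,0,0,0,0,0,8.5]]]'

```text
time_s: 17.75
position: [0.5705, 0.0761, 0.0646]
tool_rot: [[-0.002, 0.994, 0.112], [0.0, 0.112, -0.994], [-1.0, -0.002, -0.0]]
ft_force: [-0.7, 0.5, -0.4]
grip_width: 0.0851
```

Request:
carry_out --motion '[[[0,0,0,0,0,0,6.5],[0,0,0,0,0,0,5.8],[0,0,0,0,0,0,5.2],[0,0,0,0,0,0,4.7],[0,0,0,0,0,0,4.5]]]' --grip_force 40

```text
time_s: 18.17
position: [0.5716, 0.0762, 0.0668]
tool_rot: [[0.002, 0.994, 0.112], [-0.0, 0.112, -0.994], [-1.0, 0.002, 0.0]]
ft_force: [-0.4, -0.5, 4.0]
grip_width: 0.0496
```

Request:
carry_out --motion '[[[0,0,0,0,0,0,4.5],[0,0,0,0,0,0,4.5],[0,0,0,0,0,0,4.5]]]'

```text
time_s: 18.42
position: [0.5717, 0.0762, 0.0667]
tool_rot: [[0.002, 0.994, 0.112], [-0.0, 0.112, -0.994], [-1.0, 0.002, 0.0]]
ft_force: [0.3, 0.4, 5.3]
grip_width: 0.0495
```

```bash
python3 -c "
from h import *
to((.455,-.226,.066))"
```

```text
t 18.42 pos [0.5717 0.0762 0.0667] yaw 6.42 tilt [ 0.002 -0.    -1.   ] w 0.0494796455975422 F [0.3 0.4 5.3]
[ 0.455 -0.226  0.066] shift cm [  0.06 -14.97  28.73]
```

Request:
carry_out --motion '[[[-0.6,0,0,0,0,0,4.5],[-2,0,0,0,0,0,4.5],[-4,0,0,0,0,0,4.5],[-7,0,0,0,0,0,4.5],[-7,0,0,0,0,0,4.5]]]' --grip_force 50

```text
time_s: 18.83
position: [0.5731, 0.0761, 0.1409]
tool_rot: [[0.008, 0.994, 0.112], [-0.001, 0.112, -0.994], [-1.0, 0.007, 0.001]]
ft_force: [0.9, -0.3, -2.2]
grip_width: 0.0495
```

Request:
carry_out --motion '[[[0,-1,2,0,0,0,4.5],[0,-2.5,5,0,0,0,4.5],[0,-4,8,0,0,0,4.5],[0,-5.5,11,0,0,0,4.5],[0,-7,14,0,0,0,4.5]]]'

```text
time_s: 19.25
position: [0.5159, -0.0717, 0.1352]
tool_rot: [[-0.002, 0.994, 0.112], [0.001, 0.112, -0.994], [-1.0, -0.002, -0.001]]
ft_force: [0.3, -0.5, -3.6]
grip_width: 0.0494
```

Request:
carry_out --motion '[[[0,-1.5,3,0,0,0,4.5],[0,-3,6,0,0,0,4.5],[0,-4.5,9,0,0,0,4.5],[0,-6,12,0,0,0,4.5],[0,-7.2,13.8,0,0,0,4.5]]]'

```text
time_s: 19.67
position: [0.4598, -0.2184, 0.1353]
tool_rot: [[-0.001, 0.994, 0.11], [0.0, 0.11, -0.994], [-1.0, -0.001, -0.0]]
ft_force: [0.7, 0.3, -3.2]
grip_width: 0.0498
```

Request:
carry_out --motion '[[[0,-0.5,0.7,0,0,0,4.5],[0,-0.75,0.9,0,0,0,4.5],[0,-0.75,0.9,0,0,0,4.5],[0,-0.75,0.9,0,0,0,4.5]]]'

```text
time_s: 20.0
position: [0.4549, -0.2246, 0.1358]
tool_rot: [[-0.0, 0.994, 0.113], [0.001, 0.113, -0.994], [-1.0, -0.0, -0.001]]
ft_force: [0.3, 0.9, -3.6]
grip_width: 0.0494
```

```bash
python3 -c "
from h import *
to((.455,-.226,.066))"
```

```text
t 20.0 pos [ 0.4549 -0.2246  0.1358] yaw 6.47 tilt [-0.     0.001 -1.   ] w 0.04943487543574691 F [ 0.3  0.9 -3.6]
[ 0.455 -0.226  0.066] shift cm [6.98 0.   0.15]
```

Request:
carry_out --motion '[[[2,0,0,0,0,0,4.5],[4,0,0,0,0,0,4.5],[6,0,0,0,0,0,4.5],[6.6,0,0,0,0,0,4.5],[6.9,0,0,0,0,0,4.5]]]'

```text
time_s: 20.42
position: [0.4547, -0.2245, 0.0662]
tool_rot: [[-0.002, 0.994, 0.113], [0.002, 0.113, -0.994], [-1.0, -0.001, -0.002]]
ft_force: [1.0, 0.6, -2.6]
grip_width: 0.0496
```

Request:
carry_out --motion '[[[0.1,0,0,0,0,0,4.5],[0.2,0,0,0,0,0,4.5],[0.2,0,0,0,0,0,4.5]]]'

```text
time_s: 20.67
position: [0.4552, -0.2258, 0.0658]
tool_rot: [[0.001, 0.994, 0.112], [-0.001, 0.112, -0.994], [-1.0, 0.001, 0.001]]
ft_force: [0.3, 0.4, -3.6]
grip_width: 0.0493
```

Request:
carry_out --motion '[[[0,0,0,0,0,0,5.2],[0,0,0,0,0,0,6],[0,0,0,0,0,0,7],[0,0,0,0,0,0,8.5],[0,0,0,0,0,0,8.5]]]'

```text
time_s: 21.08
position: [0.4548, -0.2259, 0.0653]
tool_rot: [[0.0, 0.994, 0.112], [-0.0, 0.112, -0.994], [-1.0, 0.0, 0.0]]
ft_force: [-0.6, 0.1, -0.5]
grip_width: 0.0848
```

Request:
carry_out --motion '[[[-3,0,0,0,0,0,8.5],[-6,0,0,0,0,0,8.5],[-9,0,0,0,0,0,8.5],[-12,0,0,0,0,0,8.5],[-13,0,0,0,0,0,8.5]]]'

```text
time_s: 21.5
position: [0.4558, -0.2266, 0.1994]
tool_rot: [[0.005, 0.994, 0.112], [-0.004, 0.112, -0.994], [-1.0, 0.005, 0.005]]
ft_force: [0.8, 0.3, 0.1]
grip_width: 0.085
```

Request:
carry_out --motion '[[[0,2.5,-2.7,0,0,0,8.5],[0,5,-5.4,0,0,0,8.5],[0,7.5,-8.1,0,0,0,8.5],[0,10,-10.8,0,0,0,8.5],[0,12.5,-13.5,0,0,0,8.5]]]'

```text
time_s: 21.92
position: [0.5646, -0.076, 0.1952]
tool_rot: [[0.0, 0.994, 0.112], [-0.0, 0.112, -0.994], [-1.0, 0.0, 0.0]]
ft_force: [0.1, 0.3, 0.2]
grip_width: 0.0848
```

Request:
carry_out --motion '[[[0,2.5,-2.7,0,0,0,8],[0,5,-5.4,0,0,0,7],[0,8,-8.85,0,0,0,6.8],[0,8,-8.85,0,0,0,6.8],[0,8,-8.85,0,0,0,6.8]]]'

```text
time_s: 22.33
position: [0.634, 0.0213, 0.1943]
tool_rot: [[-0.001, 0.993, 0.115], [0.0, 0.115, -0.993], [-1.0, -0.001, -0.0]]
ft_force: [-0.1, -0.1, -1.7]
grip_width: 0.0681
```

```bash
python3 -c "
from h import *
to((.634,.020,.02))
d=env.get_image('scene');crop(d,210,60,370,250,3,'pics/s9.png')
print('tip mid expected at tip z=TCP+.02', proj(d,np.array([.634,.02,.213])))"
```

```text
t 22.33 pos [0.634  0.0213 0.1943] yaw 6.6 tilt [-0.001  0.    -1.   ] w 0.06810074637763576 F [-0.1 -0.1 -1.7]
[0.634 0.02  0.02 ] shift cm [17.43 -0.    0.13]
tip mid expected at tip z=TCP+.02 [278.4266879  168.93989477]
```

View pics/s9.png

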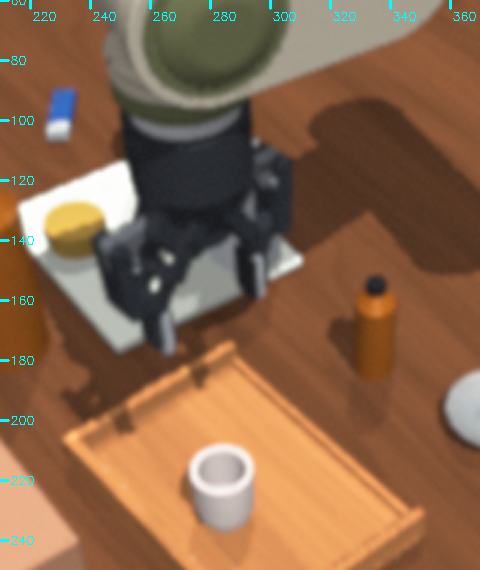

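The crucible is clear now (rim 283,217) and the tips are centred over it (264,176 and 298,158). Descend and grip.

Request:
carry_out --motion '[[[3.5,0,0,0,0,0,6.8],[7,0,0,0,0,0,6.8],[10,0,0,0,0,0,6.8],[12,0,0,0,0,0,6.8],[13,0,0,0,0,0,6.8]]]'

```text
time_s: 22.8
position: [0.6316, 0.0178, 0.0624]
tool_rot: [[-0.005, 0.994, 0.11], [0.0, 0.11, -0.994], [-1.0, -0.004, -0.001]]
ft_force: [0.3, 0.1, 0.4]
grip_width: 0.0682
```

Request:
carry_out --motion '[[[1,0,0,0,0,0,6.8],[2,0,0,0,0,0,6.8],[3,0,0,0,0,0,6.8],[4,0,0,0,0,0,6.8],[4.6,0,0,0,0,0,6.8]]]'

```text
time_s: 23.22
position: [0.6333, 0.0192, 0.0182]
tool_rot: [[-0.0, 0.994, 0.112], [0.0, 0.112, -0.994], [-1.0, -0.0, -0.0]]
ft_force: [-0.5, 0.7, 0.1]
grip_width: 0.0681
```

Request:
carry_out --motion '[[[0,0,0,0,0,0,6.8],[0,0,0,0,0,0,5.8],[0,0,0,0,0,0,5.2],[0,0,0,0,0,0,4.7],[0,0,0,0,0,0,4.4]]]' --grip_force 25

```text
time_s: 23.63
position: [0.634, 0.0193, 0.0199]
tool_rot: [[0.002, 0.994, 0.112], [-0.0, 0.112, -0.994], [-1.0, 0.002, 0.0]]
ft_force: [1.1, -0.0, 2.7]
grip_width: 0.0461
```

Request:
carry_out --motion '[[[0,0,0,0,0,0,4.4],[0,0,0,0,0,0,4.4],[0,0,0,0,0,0,4.4]]]'

```text
time_s: 23.88
position: [0.6341, 0.0193, 0.0198]
tool_rot: [[0.002, 0.994, 0.112], [-0.0, 0.112, -0.994], [-1.0, 0.002, 0.0]]
ft_force: [0.4, 0.1, 5.5]
grip_width: 0.0465
```

```bash
python3 -c "
from h import *
to((.503,.309,.02))"
```

```text
t 23.88 pos [0.6341 0.0193 0.0198] yaw 6.42 tilt [ 0.002 -0.    -1.   ] w 0.046521484201077275 F [0.4 0.1 5.5]
[0.503 0.309 0.02 ] shift cm [ -0.04  -9.79 -30.26]
```

Request:
carry_out --motion '[[[-0.5,0,0,0,0,0,4.4],[-2,0,0,0,0,0,4.4],[-5,0,0,0,0,0,4.4],[-8,0,0,0,0,0,4.4],[-10,0,0,0,0,0,4.4]]]'

```text
time_s: 24.3
position: [0.6335, 0.0192, 0.1214]
tool_rot: [[0.001, 0.994, 0.112], [-0.0, 0.112, -0.994], [-1.0, 0.001, 0.0]]
ft_force: [1.1, 0.7, -1.3]
grip_width: 0.046
```

Request:
carry_out --motion '[[[0,-0.8,-2.5,0,0,0,4.4],[0,-2,-6,0,0,0,4.4],[0,-3.1,-9.6,0,0,0,4.4],[0,-4.3,-13.2,0,0,0,4.4],[0,-5.5,-16.8,0,0,0,4.4]]]'

```text
time_s: 24.72
position: [0.5585, 0.1812, 0.1187]
tool_rot: [[-0.002, 0.994, 0.111], [-0.0, 0.111, -0.994], [-1.0, -0.002, 0.0]]
ft_force: [0.1, -0.3, -2.4]
grip_width: 0.0461
```

Request:
carry_out --motion '[[[0,-1.2,-3.6,0,0,0,4.4],[0,-2.3,-7.2,0,0,0,4.4],[0,-3.5,-10.8,0,0,0,4.4],[0,-4.2,-12.8,0,0,0,4.4],[0,-4.35,-13.3,0,0,0,4.4]]]'

```text
time_s: 25.13
position: [0.4994, 0.3102, 0.1188]
tool_rot: [[-0.002, 0.993, 0.116], [-0.0, 0.116, -0.993], [-1.0, -0.002, -0.0]]
ft_force: [0.1, -0.1, -1.9]
grip_width: 0.0465
```

Request:
carry_out --motion '[[[0,0,0,0,0,0,4.4],[0,0,0,0,0,0,4.4],[0,0,0,0,0,0,4.4]]]'

```text
time_s: 25.38
position: [0.5025, 0.3061, 0.1189]
tool_rot: [[-0.0, 0.994, 0.11], [-0.0, 0.11, -0.994], [-1.0, -0.0, 0.0]]
ft_force: [-0.9, -0.2, -1.3]
grip_width: 0.0465
```

```bash
python3 -c "
from h import *
to((.5023,.308,.055))
d=env.get_image('scene');crop(d,350,140,510,300,3,'pics/a.png')
e=env.get_image('top');crop(e,120,130,240,290,3,'pics/b.png');cv2.imwrite('pics/s10.png',np.hstack([cv2.imread('pics/a.png'),cv2.imread('pics/b.png')]))
print(proj(d,np.array([.5023,.308,.145])),proj(e,np.array([.5023,.308,.145])))"
```

```text
t 25.38 pos [0.5025 0.3061 0.1189] yaw 6.33 tilt [-0. -0. -1.] w 0.046516467975779845 F [-0.9 -0.2 -1.3]
[0.5023 0.308  0.055 ] shift cm [ 6.39 -0.   -0.19]
[422.30048872 252.05007436] [156.90863482 199.69003796]
```

View pics/s10.png

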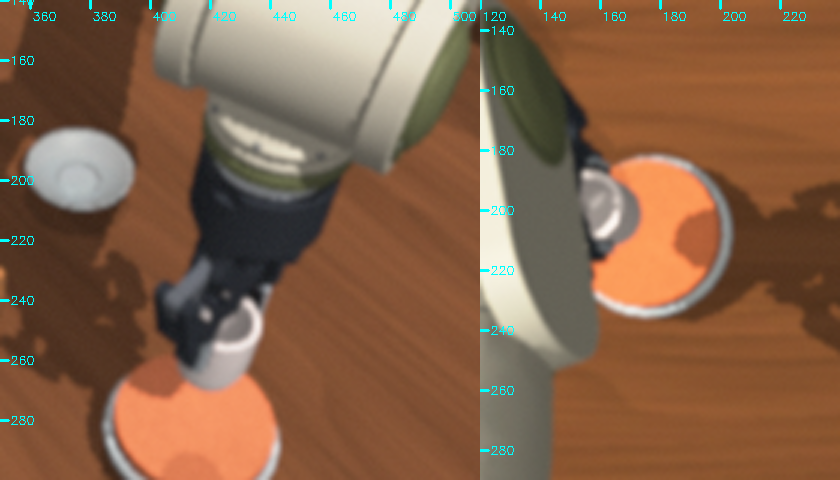

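The crucible is held upright over the turntable (rim right edge at 437 in scene and 167 in top, putting the centre where projected). Lower gently.

Request:
carry_out --motion '[[[2,0,-0.1,0,0,0,4.4],[4,0,-0.15,0,0,0,4.4],[5.2,0,-0.15,0,0,0,4.4],[5.8,0,-0.15,0,0,0,4.4],[6,0,-0.15,0,0,0,4.4]]]'

```text
time_s: 25.9
position: [0.5018, 0.3081, 0.0581]
tool_rot: [[-0.002, 0.994, 0.111], [-0.001, 0.111, -0.994], [-1.0, -0.002, 0.0]]
ft_force: [-0.3, 0.3, -1.6]
grip_width: 0.0461
```

Request:
carry_out --motion '[[[0.1,0,0,0,0,0,4.4],[0.2,0,0,0,0,0,4.4],[0.3,0,0,0,0,0,4.4],[0.3,0,0,0,0,0,4.4]]]'

```text
time_s: 26.23
position: [0.502, 0.3089, 0.0565]
tool_rot: [[0.001, 0.994, 0.112], [0.0, 0.112, -0.994], [-1.0, 0.001, -0.0]]
ft_force: [-0.2, 1.1, -1.5]
grip_width: 0.0464
```

Request:
carry_out --motion '[[[0.05,0,0,0,0,0,4.4],[0.1,0,0,0,0,0,4.4],[0.1,0,0,0,0,0,4.4],[0.1,0,0,0,0,0,4.4]]]'

```text
time_s: 26.57
position: [0.5017, 0.3089, 0.0551]
tool_rot: [[0.0, 0.994, 0.112], [0.0, 0.112, -0.994], [-1.0, 0.0, -0.0]]
ft_force: [0.9, -0.5, -1.1]
grip_width: 0.0463
```

Request:
carry_out --motion '[[[0,0,0,0,0,0,4.9],[0,0,0,0,0,0,5.4],[0,0,0,0,0,0,6.2],[0,0,0,0,0,0,7],[0,0,0,0,0,0,7.5]]]'

```text
time_s: 26.98
position: [0.5018, 0.3089, 0.0551]
tool_rot: [[0.0, 0.994, 0.112], [0.0, 0.112, -0.994], [-1.0, 0.0, -0.0]]
ft_force: [-0.3, 0.3, -0.3]
grip_width: 0.0751
```

Request:
carry_out --motion '[[[-2,0,0,0,0,0,7.5],[-5,0,0,0,0,0,7.5],[-9,0,0,0,0,0,7.5],[-13,0,0,0,0,0,8.5],[-13.5,0,0,0,0,0,8.5]]]'

```text
time_s: 27.4
position: [0.504, 0.3098, 0.1974]
tool_rot: [[0.011, 0.994, 0.112], [0.004, 0.112, -0.994], [-1.0, 0.012, -0.003]]
ft_force: [-0.1, -0.2, -0.1]
grip_width: 0.0853
```

Request:
carry_out --motion '[[[0,-1,3.5,0,0,0,8.5],[0,-1,7,0,0,0,8.5],[0,-1,11,0,0,0,8.5],[0,-1,15,0,0,0,8.5],[0,-1,19,0,0,0,8.5]]]'

```text
time_s: 27.82
position: [0.5128, 0.1173, 0.1901]
tool_rot: [[0.0, 0.994, 0.112], [-0.0, 0.112, -0.994], [-1.0, 0.0, 0.0]]
ft_force: [1.3, -0.2, -0.5]
grip_width: 0.0846
```

```bash
python3 -c "
from h import *
to((.5115,.05,.193),(.4548,-.2258,.193))
e=env.get_image('top');crop(e,130,160,220,250,5,'pics/b.png')
d=env.get_image('scene');crop(d,370,210,460,300,4,'pics/a.png');a=cv2.imread('pics/a.png');b=cv2.imread('pics/b.png')
cv2.imwrite('pics/s11.png',np.hstack([cv2.resize(a,(400,400)),cv2.resize(b,(400,400))]))
print('expected rim',proj(d,np.array([.5025,.3085,.1])),proj(e,np.array([.5025,.3085,.1])),'tt',proj(d,np.array([.5025,.3085,.045])),proj(e,np.array([.5025,.3085,.045])))
r=e['image'].astype(int);r=((r[...,0]>180)&(r[...,2]<120)).astype(np.uint8);r[:,:140]=0;r[:,220:]=0;r[:170]=0;r[250:]=0
c=max(cv2.findContours(r,0,1)[0],key=cv2.contourArea);print(cv2.minEnclosingCircle(c))"
```

```text
t 27.82 pos [0.5128 0.1173 0.1901] yaw 6.45 tilt [ 0. -0. -1.] w 0.08464325916521905 F [ 1.3 -0.2 -0.5]
[0.5115 0.05   0.193 ] shift cm [-0.29 -0.89  6.68]
[ 0.4548 -0.2258  0.193 ] shift cm [-0.   -8.73 26.77]
expected rim [418.38884125 265.31535151] [164.53961459 202.83931896] tt [413.88637318 279.89476857] [173.16819643 206.40244138]
((194.0, 196.5), 7.632268905639648)
```

View pics/s11.png

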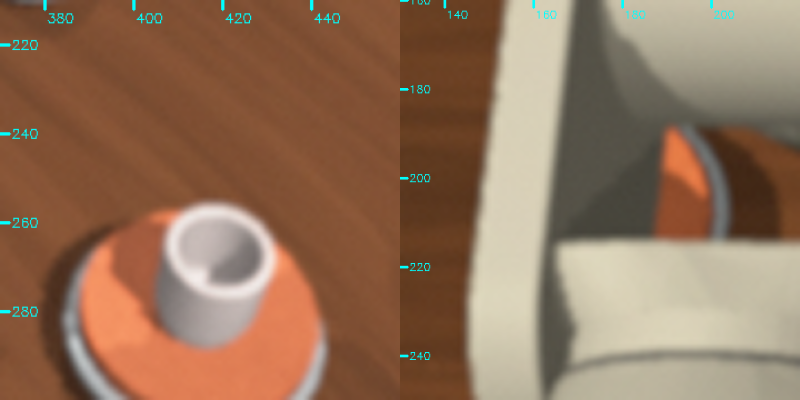

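The crucible stands upright on the turntable: rim at (418,265) against (418.4,265.3) predicted, and the disc's centre at (414.5,281) puts it within about 3 mm. Next the can goes back.

Request:
carry_out --motion '[[[0,-1.1,3.7,0,0,0,8.5],[0,-2.2,7.4,0,0,0,8.5],[0,-3.3,11.1,0,0,0,8.5],[0,-4.4,14.8,0,0,0,8.5],[0,-5.5,18.5,0,0,0,8.5]]]'

```text
time_s: 28.33
position: [0.4786, -0.0721, 0.1901]
tool_rot: [[0.0, 0.994, 0.113], [-0.0, 0.113, -0.994], [-1.0, 0.0, 0.0]]
ft_force: [1.7, -0.1, 0.0]
grip_width: 0.085
```

Request:
carry_out --motion '[[[0,-1.1,3.7,0,0,0,8.5],[0,-2.2,7.4,0,0,0,8.5],[0,-3.3,11.1,0,0,0,8.5],[0,-4.1,15.1,0,0,0,8.5],[0,-4.1,15.1,0,0,0,8.5]]]'

```text
time_s: 28.75
position: [0.4548, -0.2313, 0.1897]
tool_rot: [[0.0, 0.994, 0.107], [-0.002, 0.107, -0.994], [-1.0, 0.0, 0.002]]
ft_force: [-0.6, 0.4, 0.5]
grip_width: 0.0849
```

Request:
carry_out --motion '[[[0,0,0,0,0,0,8.5],[0,0,0,0,0,0,8.5],[0,0,0,0,0,0,8.5]]]'

```text
time_s: 29.0
position: [0.4554, -0.2244, 0.19]
tool_rot: [[0.0, 0.994, 0.113], [0.0, 0.113, -0.994], [-1.0, 0.0, -0.0]]
ft_force: [0.3, 0.7, 1.0]
grip_width: 0.0848
```

```bash
python3 -c "
from h import *
to((.4548,-.2258,.0653))
e=env.get_image('scene');print([proj(e,np.array(p)).round() for p in ((.4548,-.2258,.008),(.4548,-.2258,.13))])
"
```

```text
t 29.0 pos [ 0.4554 -0.2244  0.19  ] yaw 6.5 tilt [ 0.  0. -1.] w 0.08483726881648918 F [0.3 0.7 1. ]
[ 0.4548 -0.2258  0.0653] shift cm [12.47 -0.08  0.13]
[array([291., 145.]), array([288., 110.])]
```

Request:
carry_out --motion '[[[3,0,0,0,0,0,8.5],[5,-0.05,0.1,0,0,0,8.5],[6.5,-0.05,0.1,0,0,0,8.5],[8,-0.05,0.1,0,0,0,8.5],[9,-0.05,0.1,0,0,0,8.5]]]'

```text
time_s: 29.47
position: [0.4548, -0.2253, 0.0988]
tool_rot: [[-0.001, 0.994, 0.114], [0.001, 0.114, -0.994], [-1.0, -0.001, -0.001]]
ft_force: [-0.1, -0.5, 0.1]
grip_width: 0.0852
```

Request:
carry_out --motion '[[[1,0,0,0,0,0,8.5],[2,0,0,0,0,0,8.5],[3,0,0,0,0,0,8.5],[3.45,0,0,0,0,0,8.5],[3.45,0,0,0,0,0,8.5]]]'

```text
time_s: 29.88
position: [0.4547, -0.2257, 0.0649]
tool_rot: [[-0.001, 0.994, 0.113], [0.001, 0.113, -0.994], [-1.0, -0.001, -0.001]]
ft_force: [0.2, -0.3, 0.5]
grip_width: 0.0851
```

Request:
carry_out --motion '[[[0,0,0,0,0,0,6.5],[0,0,0,0,0,0,5.8],[0,0,0,0,0,0,5.2],[0,0,0,0,0,0,4.7],[0,0,0,0,0,0,4.5]]]' --grip_force 40

```text
time_s: 30.3
position: [0.4552, -0.2269, 0.0662]
tool_rot: [[0.001, 0.994, 0.112], [-0.001, 0.112, -0.994], [-1.0, 0.001, 0.001]]
ft_force: [0.8, 0.7, 6.2]
grip_width: 0.0494
```

Request:
carry_out --motion '[[[0,0,0,0,0,0,4.5],[0,0,0,0,0,0,4.5],[0,0,0,0,0,0,4.5]]]'

```text
time_s: 30.55
position: [0.4552, -0.2269, 0.0662]
tool_rot: [[0.001, 0.994, 0.112], [-0.001, 0.112, -0.994], [-1.0, 0.001, 0.001]]
ft_force: [-0.0, 0.8, 6.1]
grip_width: 0.0494
```

Request:
carry_out --motion '[[[-0.6,0,0,0,0,0,4.5],[-2,0,0,0,0,0,4.5],[-4,0,0,0,0,0,4.5],[-7,0,0,0,0,0,4.5],[-7,0,0,0,0,0,4.5]]]' --grip_force 50

```text
time_s: 30.97
position: [0.4563, -0.228, 0.1401]
tool_rot: [[0.006, 0.994, 0.112], [-0.005, 0.112, -0.994], [-1.0, 0.005, 0.006]]
ft_force: [1.2, -1.1, -2.2]
grip_width: 0.0493
```

Request:
carry_out --motion '[[[0,0,0,0,0,0,4.5],[0,0,0,0,0,0,4.5]]]'

```text
time_s: 31.13
position: [0.4542, -0.2263, 0.1346]
tool_rot: [[-0.001, 0.994, 0.112], [0.001, 0.112, -0.994], [-1.0, -0.001, -0.001]]
ft_force: [0.1, 0.6, -4.2]
grip_width: 0.0495
```

```bash
python3 -c "
from h import *
to((.5717,.0762,.0675))"
```

```text
t 31.13 pos [ 0.4542 -0.2263  0.1346] yaw 6.42 tilt [-0.001  0.001 -1.   ] w 0.049542789454714166 F [ 0.1  0.6 -4.2]
[0.5717 0.0762 0.0675] shift cm [  6.73  15.07 -28.74]
```

Request:
carry_out --motion '[[[0,1,-2,0,0,0,4.5],[0,2.6,-5,0,0,0,4.5],[0,4.2,-8.1,0,0,0,4.5],[0,5.8,-11.2,0,0,0,4.5],[0,7.4,-14.3,0,0,0,4.5]]]'

```text
time_s: 31.55
position: [0.5119, -0.0746, 0.1339]
tool_rot: [[-0.003, 0.994, 0.111], [0.001, 0.111, -0.994], [-1.0, -0.003, -0.002]]
ft_force: [0.5, -0.9, -3.0]
grip_width: 0.0494
```

Request:
carry_out --motion '[[[0,1.6,-3.1,0,0,0,4.5],[0,3.2,-6.2,0,0,0,4.5],[0,4.8,-9.3,0,0,0,4.5],[0,6.4,-12.4,0,0,0,4.5],[0,7.5,-14.2,0,0,0,4.5]]]'

```text
time_s: 31.97
position: [0.5706, 0.0764, 0.1337]
tool_rot: [[-0.003, 0.994, 0.114], [0.001, 0.114, -0.994], [-1.0, -0.003, -0.001]]
ft_force: [0.7, 0.3, -3.0]
grip_width: 0.0496
```

Request:
carry_out --motion '[[[0,0.15,-0.2,0,0,0,4.5],[0,0.15,-0.2,0,0,0,4.5],[0,0.15,-0.2,0,0,0,4.5],[0,0.15,-0.2,0,0,0,4.5]]]'

```text
time_s: 32.3
position: [0.5717, 0.0742, 0.1349]
tool_rot: [[-0.002, 0.994, 0.111], [-0.0, 0.111, -0.994], [-1.0, -0.002, -0.0]]
ft_force: [0.3, -1.0, -3.5]
grip_width: 0.0496
```

```bash
python3 -c "
from h import *
to((.5717,.0754,.0675))"
```

```text
t 32.3 pos [0.5717 0.0742 0.1349] yaw 6.35 tilt [-0.002 -0.    -1.   ] w 0.04961014796767756 F [ 0.3 -1.  -3.5]
[0.5717 0.0754 0.0675] shift cm [ 6.74  0.02 -0.12]
```

Request:
carry_out --motion '[[[2,0,-0.1,0,0,0,4.5],[4,0,-0.1,0,0,0,4.5],[5.6,0,-0.1,0,0,0,4.5],[6.2,0,-0.1,0,0,0,4.5],[6.5,0,-0.1,0,0,0,4.5]]]'

```text
time_s: 32.72
position: [0.5716, 0.0754, 0.0697]
tool_rot: [[-0.002, 0.994, 0.11], [0.0, 0.11, -0.994], [-1.0, -0.002, -0.0]]
ft_force: [0.4, 1.1, -2.5]
grip_width: 0.0493
```

Request:
carry_out --motion '[[[0.1,0,0,0,0,0,4.5],[0.17,0,0,0,0,0,4.5],[0.17,0,0,0,0,0,4.5]]]'

```text
time_s: 32.97
position: [0.5726, 0.0761, 0.0697]
tool_rot: [[0.002, 0.994, 0.111], [-0.0, 0.111, -0.994], [-1.0, 0.001, 0.0]]
ft_force: [0.3, 0.9, -3.2]
grip_width: 0.0495
```

Request:
carry_out --motion '[[[0,0,0,0,0,0,5.2],[0,0,0,0,0,0,6],[0,0,0,0,0,0,7],[0,0,0,0,0,0,8.5],[0,0,0,0,0,0,8.5]]]'

```text
time_s: 33.38
position: [0.5723, 0.0763, 0.0691]
tool_rot: [[0.001, 0.994, 0.112], [-0.0, 0.112, -0.994], [-1.0, 0.001, 0.0]]
ft_force: [-0.1, -0.2, -0.4]
grip_width: 0.085
```

Request:
carry_out --motion '[[[-3,0,0,0,0,0,8.5],[-6,0,0,0,0,0,8.5],[-9,0,0,0,0,0,8.5],[-12,0,0,0,0,0,8.5],[-12.5,0,0,0,0,0,8.5]]]'

```text
time_s: 33.8
position: [0.574, 0.0763, 0.1993]
tool_rot: [[0.009, 0.994, 0.112], [-0.001, 0.112, -0.994], [-1.0, 0.009, 0.002]]
ft_force: [-0.1, 0.5, 0.4]
grip_width: 0.0846
```

Request:
carry_out --motion '[[[0,-1.6,3.6,0,0,0,8.5],[0,-3.2,7.2,0,0,0,8.5],[0,-4.8,10.8,0,0,0,8.5],[0,-6.4,14.4,0,0,0,8.5],[0,-8,18,0,0,0,8.5]]]'

```text
time_s: 34.22
position: [0.5118, -0.1129, 0.1936]
tool_rot: [[-0.0, 0.994, 0.112], [0.0, 0.112, -0.994], [-1.0, -0.0, -0.0]]
ft_force: [0.5, -0.9, 0.3]
grip_width: 0.0849
```

Request:
carry_out --motion '[[[0,-1.6,3.6,0,0,0,8.5],[0,-3.2,7.2,0,0,0,8.5],[0,-4.8,10.8,0,0,0,8.5],[0,-6.4,14.4,0,0,0,8.5],[0,-7.8,18.2,0.035,0,0,8.5]]]'

```text
time_s: 34.63
position: [0.4544, -0.3026, 0.1936]
tool_rot: [[-0.0, 0.997, 0.077], [0.0, 0.077, -0.997], [-1.0, -0.0, -0.0]]
ft_force: [0.9, 0.7, 1.4]
grip_width: 0.0851
```

Request:
carry_out --motion '[[[0,0,0,0,0,0,8.5],[0,0,0,0,0,0,8.5],[0,0,0,0,0,0,8.5]]]'

```text
time_s: 34.88
position: [0.4555, -0.3008, 0.1935]
tool_rot: [[-0.0, 0.997, 0.077], [0.001, 0.077, -0.997], [-1.0, -0.0, -0.001]]
ft_force: [0.3, 0.2, -0.5]
grip_width: 0.085
```

```bash
python3 -c "
from h import *
to((.455,-.302,.0633))"
```

```text
t 34.88 pos [ 0.4555 -0.3008  0.1935] yaw 4.4 tilt [-0.     0.001 -1.   ] w 0.08495254362934558 F [ 0.3  0.2 -0.5]
[ 0.455  -0.302   0.0633] shift cm [13.02 -0.05  0.13]
```

Request:
carry_out --motion '[[[3,-0.05,0,0,0,0,8.5],[5,-0.05,0.05,0,0,0,8.5],[6.5,-0.05,0.05,0,0,0,8.5],[8,-0.05,0.05,0,0,0,8.5],[9,-0.05,0.05,0,0,0,8.5]]]'

```text
time_s: 35.3
position: [0.4553, -0.2998, 0.1025]
tool_rot: [[-0.001, 0.997, 0.079], [0.001, 0.079, -0.997], [-1.0, -0.001, -0.001]]
ft_force: [-0.8, -0.1, 1.2]
grip_width: 0.0848
```

Request:
carry_out --motion '[[[1,0,0,0,0,0,8.5],[2,0,0,0,0,0,8.5],[3,0,0,0,0,0,8.5],[4,0,0,0,0,0,8.5],[4,0,0,0,0,0,8.5]]]'

```text
time_s: 35.72
position: [0.4546, -0.301, 0.062]
tool_rot: [[-0.002, 0.997, 0.077], [0.002, 0.077, -0.997], [-1.0, -0.002, -0.002]]
ft_force: [0.1, -0.4, -0.9]
grip_width: 0.0851
```

Request:
carry_out --motion '[[[0,0,0,0,0,0,7],[0,0,0,0,0,0,6.5],[0,0,0,0,0,0,6.2],[0,0,0,0,0,0,5.7],[0,0,0,0,0,0,5.5]]]' --grip_force 40

```text
time_s: 36.13
position: [0.4554, -0.302, 0.0647]
tool_rot: [[0.001, 0.997, 0.077], [-0.001, 0.077, -0.997], [-1.0, 0.001, 0.001]]
ft_force: [-1.6, 0.4, 6.5]
grip_width: 0.0588
```

Request:
carry_out --motion '[[[0,0,0,0,0,0,5.5],[0,0,0,0,0,0,5.5],[0,0,0,0,0,0,5.5]]]'

```text
time_s: 36.38
position: [0.4554, -0.302, 0.0647]
tool_rot: [[0.001, 0.997, 0.077], [-0.001, 0.077, -0.997], [-1.0, 0.001, 0.001]]
ft_force: [-1.9, 0.7, 6.1]
grip_width: 0.0586
```

Request:
carry_out --motion '[[[-0.6,0,0,0,0,0,5.5],[-2,0,0,0,0,0,5.5],[-4,0,0,0,0,0,5.5],[-6,0,0,0,0,0,5.5],[-6,0,0,0,0,0,5.5]]]' --grip_force 50

```text
time_s: 36.8
position: [0.4563, -0.3027, 0.1272]
tool_rot: [[0.004, 0.997, 0.077], [-0.004, 0.077, -0.997], [-1.0, 0.004, 0.005]]
ft_force: [0.2, -0.1, -2.6]
grip_width: 0.0582
```

Request:
carry_out --motion '[[[0,0,0,0,0,0,5.5],[0,0,0,0,0,0,5.5]]]'

```text
time_s: 36.97
position: [0.4547, -0.3011, 0.1226]
tool_rot: [[-0.001, 0.997, 0.077], [0.002, 0.077, -0.997], [-1.0, -0.001, -0.002]]
ft_force: [-0.6, 0.4, -3.9]
grip_width: 0.0586
```

```bash
python3 -c "
from h import *
to((.5764,.0053,.066))"
```

```text
t 36.97 pos [ 0.4547 -0.3011  0.1226] yaw 4.41 tilt [-0.001  0.002 -1.   ] w 0.05859862654477678 F [-0.6  0.4 -3.9]
[0.5764 0.0053 0.066 ] shift cm [  5.69  14.5  -29.6 ]
```

Request:
carry_out --motion '[[[0,1,-2,0,0,0,5.5],[0,2.5,-5,0,0,0,5.5],[0,4,-8.1,0,0,0,5.5],[0,5.5,-11.2,0,0,0,5.5],[0,7,-14.3,0,0,0,5.5]]]'

```text
time_s: 37.38
position: [0.5136, -0.1519, 0.1222]
tool_rot: [[-0.003, 0.997, 0.076], [0.001, 0.076, -0.997], [-1.0, -0.002, -0.002]]
ft_force: [1.7, -0.2, -3.1]
grip_width: 0.0584
```

Request:
carry_out --motion '[[[0,1.5,-3.1,0,0,0,5.5],[0,3,-6.2,0,0,0,5.5],[0,4.5,-9.3,0,0,0,5.5],[0,6,-12.4,0,0,0,5.5],[0,7,-14.4,0,0,0,5.5]]]'

```text
time_s: 37.8
position: [0.5726, -0.0016, 0.1221]
tool_rot: [[-0.003, 0.997, 0.079], [0.001, 0.079, -0.997], [-1.0, -0.003, -0.002]]
ft_force: [0.5, -0.7, -4.1]
grip_width: 0.0583
```

Request:
carry_out --motion '[[[0,0.45,-0.8,0,0,0,5.5],[0,0.45,-0.9,0,0,0,5.5],[0,0.45,-0.9,0,0,0,5.5],[0,0.45,-0.9,0,0,0,5.5]]]'

```text
time_s: 38.13
position: [0.5759, 0.0035, 0.1232]
tool_rot: [[-0.001, 0.997, 0.076], [-0.0, 0.076, -0.997], [-1.0, -0.001, 0.0]]
ft_force: [0.3, -0.5, -2.9]
grip_width: 0.0586
```

```bash
python3 -c "
from h import *
to((.5764,.0053,.0667))"
```

```text
t 38.13 pos [0.5759 0.0035 0.1232] yaw 4.35 tilt [-0.001 -0.    -1.   ] w 0.058633981712881644 F [ 0.3 -0.5 -2.9]
[0.5764 0.0053 0.0667] shift cm [ 5.65  0.07 -0.18]
```

Request:
carry_out --motion '[[[2,0.05,-0.07,0,0,0,5.5],[4,0.05,-0.07,0,0,0,5.5],[4.8,0.05,-0.07,0,0,0,5.5],[5.3,0.05,-0.07,0,0,0,5.5],[5.5,0.05,-0.07,0,0,0,5.5]]]'

```text
time_s: 38.55
position: [0.5767, 0.0046, 0.0685]
tool_rot: [[-0.001, 0.997, 0.076], [0.0, 0.076, -0.997], [-1.0, -0.001, -0.0]]
ft_force: [0.2, -0.9, -3.0]
grip_width: 0.0587
```

Request:
carry_out --motion '[[[0.1,0,0,0,0,0,5.5],[0.2,0,0,0,0,0,5.5],[0.2,0,0,0,0,0,5.5]]]'

```text
time_s: 38.8
position: [0.5773, 0.0052, 0.0675]
tool_rot: [[0.001, 0.997, 0.077], [-0.0, 0.077, -0.997], [-1.0, 0.001, 0.0]]
ft_force: [-0.3, 0.3, -3.2]
grip_width: 0.0587
```

Request:
carry_out --motion '[[[0,0,0,0,0,0,6.2],[0,0,0,0,0,0,7],[0,0,0,0,0,0,8],[0,0,0,0,0,0,8.5],[0,0,0,0,0,0,8.5]]]'

```text
time_s: 39.22
position: [0.5771, 0.0053, 0.0671]
tool_rot: [[0.001, 0.997, 0.077], [-0.0, 0.077, -0.997], [-1.0, 0.001, 0.0]]
ft_force: [-0.3, 0.8, -0.3]
grip_width: 0.0848
```

Request:
carry_out --motion '[[[-3,0,0,0,0,0,8.5],[-6,0,0,0,0,0,8.5],[-9,0,0,0,0,0,8.5],[-12,0,0,0,0,0,8.5],[-13,0,0,0,0,0,8.5]]]'

```text
time_s: 39.63
position: [0.5782, 0.0052, 0.2015]
tool_rot: [[0.007, 0.997, 0.077], [-0.001, 0.077, -0.997], [-1.0, 0.007, 0.002]]
ft_force: [0.6, 0.1, -0.5]
grip_width: 0.0851
```

Request:
carry_out --motion '[[[0,-1.5,3.7,0,0,0,8.5],[0,-3,7.4,0,0,0,8.5],[0,-4.5,11.1,0,0,0,8.5],[0,-6,14.8,0,0,0,8.5],[0,-7.5,18.5,0,0,0,8.5]]]'

```text
time_s: 40.05
position: [0.5154, -0.1863, 0.1966]
tool_rot: [[-0.0, 0.997, 0.077], [0.0, 0.077, -0.997], [-1.0, -0.0, -0.0]]
ft_force: [1.1, -0.2, -0.0]
grip_width: 0.0852
```

Request:
carry_out --motion '[[[0,-1.5,3.7,0,0,0,8.5],[0,-3,7.4,0,0,0,8.5],[0,-4.5,11.1,0,0,0,8.5],[0,-6,14.8,0,0,0,8.5],[0,-7.57,18.8,0,0,0,8.5]]]'

```text
time_s: 40.47
position: [0.4547, -0.3784, 0.1965]
tool_rot: [[-0.0, 0.997, 0.077], [0.001, 0.077, -0.997], [-1.0, -0.0, -0.001]]
ft_force: [1.1, -0.1, 0.3]
grip_width: 0.0846
```

Request:
carry_out --motion '[[[0,0,0,0,0,0,8.5],[0,0,0,0,0,0,8.5],[0,0,0,0,0,0,8.5]]]'

```text
time_s: 40.72
position: [0.4557, -0.3765, 0.1964]
tool_rot: [[-0.0, 0.997, 0.077], [0.001, 0.077, -0.997], [-1.0, -0.0, -0.001]]
ft_force: [-0.1, 0.6, 0.5]
grip_width: 0.0848
```

```bash
python3 -c "
from h import *
to((.4544,-.3793,.0725))"
```

```text
t 40.72 pos [ 0.4557 -0.3765  0.1964] yaw 4.4 tilt [-0.     0.001 -1.   ] w 0.08476025270866921 F [-0.1  0.6  0.5]
[ 0.4544 -0.3793  0.0725] shift cm [12.39 -0.14  0.28]
```

Request:
carry_out --motion '[[[3,-0.1,0.2,0,0,0,8.5],[5,-0.1,0.2,0,0,0,8.5],[6.5,-0.1,0.2,0,0,0,8.5],[8,-0.1,0.2,0,0,0,8.5],[9,-0.1,0.2,0,0,0,8.5]]]'

```text
time_s: 41.13
position: [0.4553, -0.3771, 0.1055]
tool_rot: [[-0.001, 0.997, 0.079], [0.001, 0.079, -0.997], [-1.0, -0.001, -0.002]]
ft_force: [0.3, 0.6, -0.1]
grip_width: 0.0848
```

Request:
carry_out --motion '[[[1,0,0,0,0,0,8.5],[2,0,0,0,0,0,8.5],[3,0,0,0,0,0,8.5],[3.4,0,0,0,0,0,8.5],[3.4,0,0,0,0,0,8.5]]]'

```text
time_s: 41.55
position: [0.4547, -0.3786, 0.0719]
tool_rot: [[-0.001, 0.997, 0.077], [0.001, 0.077, -0.997], [-1.0, -0.001, -0.001]]
ft_force: [0.2, -0.3, 0.5]
grip_width: 0.0848
```

Request:
carry_out --motion '[[[0,0,0,0,0,0,6.5],[0,0,0,0,0,0,5.8],[0,0,0,0,0,0,5.2],[0,0,0,0,0,0,4.7],[0,0,0,0,0,0,4.5]]]' --grip_force 30

```text
time_s: 41.97
position: [0.4552, -0.3793, 0.0737]
tool_rot: [[0.001, 0.997, 0.077], [-0.001, 0.077, -0.997], [-1.0, 0.001, 0.001]]
ft_force: [1.0, 0.5, 4.6]
grip_width: 0.0491
```

Request:
carry_out --motion '[[[0,0,0,0,0,0,4.5],[0,0,0,0,0,0,4.5],[0,0,0,0,0,0,4.5]]]'

```text
time_s: 42.22
position: [0.4552, -0.3793, 0.0736]
tool_rot: [[0.001, 0.997, 0.077], [-0.001, 0.077, -0.997], [-1.0, 0.001, 0.001]]
ft_force: [-0.7, 0.5, 5.8]
grip_width: 0.0495
```

Request:
carry_out --motion '[[[-0.6,0,0,0,0,0,4.5],[-2,0,0,0,0,0,4.5],[-4,0,0,0,0,0,4.5],[-6,0,0,0,0,0,4.5],[-6,0,0,0,0,0,4.5]]]' --grip_force 45

```text
time_s: 42.63
position: [0.4558, -0.38, 0.1363]
tool_rot: [[0.004, 0.997, 0.077], [-0.005, 0.077, -0.997], [-1.0, 0.003, 0.005]]
ft_force: [0.0, -1.5, -2.5]
grip_width: 0.049
```

Request:
carry_out --motion '[[[0,0,0,0,0,0,4.5],[0,0,0,0,0,0,4.5]]]'

```text
time_s: 42.8
position: [0.4544, -0.3784, 0.1315]
tool_rot: [[-0.001, 0.997, 0.077], [0.002, 0.077, -0.997], [-1.0, -0.001, -0.002]]
ft_force: [-0.6, -0.6, -2.6]
grip_width: 0.049
```

```bash
python3 -c "
from h import *
to((.5816,-.069,.075))"
```

```text
t 42.8 pos [ 0.4544 -0.3784  0.1315] yaw 4.41 tilt [-0.001  0.002 -1.   ] w 0.04897100958025673 F [-0.6 -0.6 -2.6]
[ 0.5816 -0.069   0.075 ] shift cm [  5.69  15.07 -29.86]
```

Request:
carry_out --motion '[[[0,1,-2,0,0,0,4.5],[0,2.5,-5,0,0,0,4.5],[0,4,-8.1,0,0,0,4.5],[0,5.5,-11.2,0,0,0,4.5],[0,7,-14.3,0,0,0,4.5]]]'

```text
time_s: 43.22
position: [0.5134, -0.2291, 0.1312]
tool_rot: [[-0.002, 0.997, 0.076], [0.002, 0.076, -0.997], [-1.0, -0.002, -0.002]]
ft_force: [0.9, -0.5, -1.7]
grip_width: 0.0486
```

Request:
carry_out --motion '[[[0,1.5,-3.1,0,0,0,4.5],[0,3,-6.2,0,0,0,4.5],[0,4.5,-9.3,0,0,0,4.5],[0,6,-12.4,0,0,0,4.5],[0,7.3,-14.6,0,0,0,4.5]]]'

```text
time_s: 43.63
position: [0.5749, -0.0768, 0.1312]
tool_rot: [[-0.003, 0.997, 0.078], [0.002, 0.078, -0.997], [-1.0, -0.003, -0.002]]
ft_force: [0.9, -0.5, -2.8]
grip_width: 0.0486
```

Request:
carry_out --motion '[[[0,0.7,-0.95,0,0,0,4.5],[0,0.75,-1.0,0,0,0,4.5],[0,0.75,-1.0,0,0,0,4.5],[0,0.75,-1.0,0,0,0,4.5]]]'

```text
time_s: 43.97
position: [0.5814, -0.0703, 0.1321]
tool_rot: [[-0.002, 0.997, 0.076], [0.0, 0.076, -0.997], [-1.0, -0.001, -0.0]]
ft_force: [-1.1, -0.3, -2.1]
grip_width: 0.049
```

```bash
python3 -c "
from h import *
to((.5816,-.069,.0757))"
```

```text
t 43.97 pos [ 0.5814 -0.0703  0.1321] yaw 4.36 tilt [-0.002  0.    -1.   ] w 0.04902950438342833 F [-1.1 -0.3 -2.1]
[ 0.5816 -0.069   0.0757] shift cm [ 5.64  0.04 -0.12]
```

Lower, release, retreat up and then back away to the tile side for a clear final view.

Request:
carry_out --motion '[[[2,0,-0.05,0,0,0,4.5],[4,0,-0.05,0,0,0,4.5],[4.8,0,-0.05,0,0,0,4.5],[5.3,0,-0.05,0,0,0,4.5],[5.5,0,-0.05,0,0,0,4.5]]]'

```text
time_s: 44.38
position: [0.5817, -0.0696, 0.0775]
tool_rot: [[-0.001, 0.997, 0.076], [0.0, 0.076, -0.997], [-1.0, -0.001, -0.0]]
ft_force: [-0.5, 0.6, -2.3]
grip_width: 0.0487
```

Request:
carry_out --motion '[[[0.1,0,0,0,0,0,4.5],[0.2,0,0,0,0,0,4.5],[0.2,0,0,0,0,0,4.5]]]'

```text
time_s: 44.63
position: [0.5822, -0.069, 0.0764]
tool_rot: [[0.001, 0.997, 0.077], [-0.0, 0.077, -0.997], [-1.0, 0.001, 0.0]]
ft_force: [0.9, -0.1, -2.9]
grip_width: 0.0485
```

Request:
carry_out --motion '[[[0,0,0,0,0,0,5.2],[0,0,0,0,0,0,6],[0,0,0,0,0,0,7],[0,0,0,0,0,0,8.5],[0,0,0,0,0,0,8.5]]]'

```text
time_s: 45.05
position: [0.582, -0.0688, 0.0761]
tool_rot: [[0.0, 0.997, 0.077], [-0.0, 0.077, -0.997], [-1.0, 0.0, 0.0]]
ft_force: [-0.2, 0.2, -0.4]
grip_width: 0.0851
```

Request:
carry_out --motion '[[[-3,0,0,0,0,0,8.5],[-6,0,0,0,0,0,8.5],[-9,0,0,0,0,0,8.5],[-12,0,0,0,0,0,8.5],[-14,0,0,0,0,0,8.5]]]'

```text
time_s: 45.47
position: [0.5823, -0.0689, 0.2191]
tool_rot: [[0.003, 0.997, 0.077], [-0.001, 0.077, -0.997], [-1.0, 0.003, 0.001]]
ft_force: [-0.7, -0.0, 0.5]
grip_width: 0.0848
```

Request:
carry_out --motion '[[[0,-2.5,3,0,0,0,8.5],[0,-5,6,0,0,0,8.5],[0,-7.5,9,0,0,0,8.5],[0,-10,12,0,0,0,8.5],[0,-12.5,15,0,0,0,8.5]]]'

```text
time_s: 45.88
position: [0.4675, -0.229, 0.216]
tool_rot: [[0.0, 0.997, 0.077], [-0.0, 0.077, -0.997], [-1.0, 0.0, 0.0]]
ft_force: [0.3, -1.1, 0.7]
grip_width: 0.0849
```

Request:
carry_out --motion '[[[0,-2.5,3,0,0,0,8.5],[0,-5,6,0,0,0,8.5],[0,-7.5,9,0,0,0,8.5],[0,-10,12,0,0,0,8.5],[0,-12.5,15,0,0,0,8.5]]]'

```text
time_s: 46.3
position: [0.3543, -0.3884, 0.2161]
tool_rot: [[0.0, 0.997, 0.077], [-0.0, 0.077, -0.997], [-1.0, 0.0, 0.0]]
ft_force: [1.2, -0.6, 0.0]
grip_width: 0.085
```

Request:
carry_out --motion '[[[0,-2.5,3,0,0,0,8.5],[0,-5,6,0,0,0,8.5],[0,-7.5,9,0,0,0,8.5],[0,-10,12,0,0,0,8.5],[0,-10,12,0,0,0,8.5]]]'

```text
time_s: 46.72
position: [0.2611, -0.5192, 0.2151]
tool_rot: [[-0.001, 0.997, 0.071], [-0.001, 0.071, -0.997], [-1.0, -0.001, 0.001]]
ft_force: [0.5, 0.8, -0.6]
grip_width: 0.085
```

```bash
python3 -c "
from h import *
to()
d=env.get_image('scene');e=env.get_image('top')
a=cv2.imread('pics/top0.png')[110:280,130:510];b=e['image'][110:280,130:510,::-1]
crop(e,130,110,510,270,2,'pics/a.png');crop(d,225,100,455,300,2,'pics/b.png')
A=cv2.imread('pics/a.png');B=cv2.imread('pics/b.png');B=cv2.copyMakeBorder(B[:280],0,0,0,A.shape[1]-B.shape[1],0)
o=cv2.imread('pics/scene0.png')[145:275,225:355];B[:260,480:740]=cv2.resize(o,(260,260))
cv2.imwrite('pics/final.png',np.vstack([A,B]))
o=cv2.cvtColor(cv2.imread('pics/top0.png'),6);n=cv2.cvtColor(e['image'],7)
o2=cv2.cvtColor(cv2.imread('pics/scene0.png'),6);n2=cv2.cvtColor(d['image'],7)
def mt(o,n,x0,y0,x1,y1):
    r=cv2.matchTemplate(n[y0-8:y1+8,x0-8:x1+8],o[y0:y1,x0:x1],5);_,v,_,p=cv2.minMaxLoc(r);return p[0]-8,p[1]-8,round(v,2)
for k,bx in dict(can=(260,154,292,184),jar=(296,150,327,182),bottle=(336,153,360,180),dish=(262,238,304,278),tin=(450,168,480,196)).items():print(k,'top',mt(o,n,*bx))
for k,bx in dict(can=(305,187,340,235),jar=(286,167,315,195),bottle=(270,152,290,170),dish=(356,182,396,210)).items():print(k,'scene',mt(o2,n2,*bx))
"
```

```text
t 46.72 pos [ 0.2611 -0.5192  0.2151] yaw 4.09 tilt [-0.001 -0.001 -1.   ] w 0.08498874777290512 F [ 0.5  0.8 -0.6]
can top (0, -1, 0.98)
jar top (0, 0, 0.95)
bottle top (0, 0, 0.99)
dish top (0, 0, 1.0)
tin top (0, 0, 1.0)
can scene (0, 1, 0.97)
jar scene (0, 0, 0.99)
bottle scene (0, 0, 0.99)
dish scene (0, 0, 1.0)
```

View pics/final.png

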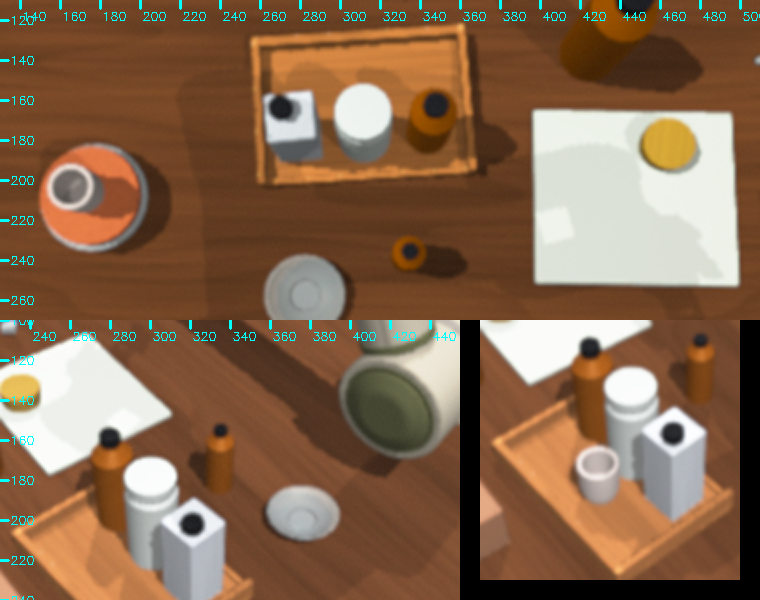

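The final view shows all three containers standing in the tray where they started (can 275,169; jar 311,166; bottle 347,163, each within about 1 px). The crucible is upright on the turntable (rim 165,203 against 164.5,202.8 expected), and the tin and dish have not moved. Handing in.

```bash
python3 -c "
from rig import env
print(env.close_job())"
```

```text
the job is handed in; nothing more can be done
None
```

The job is done and handed in at about 47 s of the 134 s allowed. I stood the bottle, jar and can on the tile and set the crucible on the turntable. I then put the can, jar and bottle back, reusing the poses I had gripped them from.

**Final position checks**
- **Containers:** matching the first and last pictures shows the jar and bottle unmoved in both cameras. The can shifted at most 1 px, about 2 mm.
- **Tin and dish:** neither shifted; I matched the tin in the top picture only.
- **Crucible:** it stands upright, about 3 mm from the turntable's centre. Its rim is within 1 px of where I predicted it in both cameras.
- **Robot:** it is clear of everything, with no contact force.

**What went wrong or disagreed**
- **First bottle grip:** it landed on the shoulder, with a jaw width of 41 mm and up to 20 N pushing up on the tool. The hand stood about 26 mm higher than the stated tool geometry. I opened, went about 24 mm lower and gripped again, and allowed for the offset in every later grasp.
- **Cameras:** the two differ by about 4–5 mm in y, well inside the tolerances.
- **Can on the tile:** I had no clear picture of it there; I relied on the force at release and on re-gripping it at the same spot.
- **Pictures:** I viewed 15, one over the budget of 14.

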